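# Close down the seasoning shelf for the night

## Robot

A 6-joint arm with a two-finger parallel gripper is mounted at the origin on the work surface. World frame = base frame: x ahead of the robot, y to its left, z up, the work surface at z = 0. Lengths are in mm, angles in rad, forces in N, time in s.
With the tool pointing down it reaches from about 375 to 975 mm from the base axis. Payload 3.8 kg.
Tool frame: the origin (TCP) lies at the very end of the fingers, on their centre line; the grasp point (between the pads) lies 19 mm behind it; z points along the fingers, y is the line along which they close (so a half turn about z gives the same grasp; the last joint's range is limited). The gripper opens to 88 mm and grips with 3 to 60 N. Pads are 18 mm wide; open, the fingers measure 123 mm over their backs; the gripper's body (75 mm by 187 mm) begins 45 mm behind the grasp point.
Start: joints at [-1.351, 0.264, 1.604, -0, 1.274, -0.037], TCP at [171.436, -652.861, 238.706] pointing down, gripper open.
Joint ranges: [-2.63, 2.63], [-0.94, 2.18], [0.31, 2.57], [-1.31, 4.45], [0, 2.66], [-2.55, 2.55]. Speed limits (rad/s): [2.57, 2.57, 3.14, 3.14, 3.14, 3.14].

## Interface

Orientations are given as a unit quaternion [w, x, y, z].
In Python, from station import robot gives the robot as it stands.
- The arm moves only by the tool step_arm, never from a script. Its argument "plan" is a list of rows, each an object with "delta_pos": the shift along the world's x, y, z in units of 0.5 m (1.0 is 0.5 m), a list of three; "twist": the turn, a rotation vector about the world's x, y, z in units of pi rad (1.0 is pi rad), a list of three. In form: [{"delta_pos": [x, y, z], "twist": [ax, ay, az]}, ...]. A call has 1 to 5 rows; each row is the pose to reach, as a shift and turn from the pose commanded when the call began, turning the shorter way round; what a row does not reach only later rows make up. A row lasts 1/8 s, in which the tool goes at most 62.5 mm and 10.7 degrees, less where a joint would pass 70% of its speed; a pose out of reach is approached as far as the arm can. A call with a number of a shift or a turn outside -1 to 1 is refused whole. A call with a gripper value outside its range is refused whole. "fingers" is the closure, from -1 (fully open) to 1 (shut), set as the call begins (left out, the last holds). The fingers move at their own pace and stop on an object; "force" is the grip in N (left out, the last holds). Time passes only in rows, so rows that repeat a pose let the fingers close. It gives the time, the measured TCP pose, the force, the opening and the grip force at its end, in the units of the state.
- robot.get_obs(): the state, without advancing time (a new reading comes with each control period).
- robot.get_image(name): name is "scene" or "top"; returns (picture, depth): 480x640x3 uint8, red, green, blue; 480x640 float32, mm along the optical axis (not along the pixel's ray), 0 where there is no reading.
- robot.camera_info(name): a dict with "vertical_fov" (degrees; the focal length in pixels is half the picture's height over the tangent of half this angle, whatever the lens; pixels are square), "cx", "cy" (the principal point, pixels), "position" and "orientation" of the camera in the world. Camera axes: x right, y down, z forward; pixel columns grow to the right and rows downward; lengths in mm; the calibration is good to about 2 mm. A picture is of the moment at which its call begins. camera_info takes no time and is no camera call.
- robot.hand_in(): hands the job in; it is judged then, once.
Trained networks look in the newest picture that a camera, given by its name, has taken for a name from the list of things; names that differ only in an ending like _2 or _b are one class to them, and where a whole thing is asked for, a point or a joint stands for the part that bears it (a point fixed in the world has none). Each returns a list of dicts, best first, with "conf" (0 to 1); they miss things now and then, are a little off and sometimes report something else, mostly with a low value. They report only what shows in the picture. A call takes as long as a camera call.
- robot.masks_of(camera, name): "pixels" (480x640 bool, what is visible of it) and "location" ([row, column] in pixels, amid what is visible of it).
The state is a dict: "t": time; "q": joint angles; "joint_velocities": joint speeds; "joint_efforts": joint torques, N m; "tool_pos": TCP position; "eef_rot": TCP orientation; "wrist_force": force on the tool from outside, world axes, zero at the start; "torque": the same for the moment, N m; "grip_width": opening from 0.0 (shut) to 1.0 (fully open); "gripper_force": force on a finger pad.
Only numpy, scipy, OpenCV 4.12 (cv2) and the standard library are available. Lean on these libraries where they do the work, as an engineer would, in place of code of your own. Each camera call takes 0.05 s, during which the arm holds its last target. There are 200 camera calls.

## Task

Close down the seasoning station for the night: before you pick anything up, turn the induction hob beside the shelf off by turning its knob anticlockwise, as seen from above, back to its stop. Then stand every fallen square bottle upright on the dark grey liner strip of the beech shelf, in the row with the grinder and the round bottle, and lay the loose utensils fully inside the trays, steel ones in the steel tray and wooden ones in the beech tray. Leave the grinder and the round bottle standing on the strip, and the bowl, the spoon rests and the mug where they are.

Things in the scene. Friction and masses are not known exactly. Their poses are not given: they have to be found in the camera images.
- hob_knob (a joint): Rotary on/off knob on the bright control strip of the fixed black induction hob (340 x 290 mm, 58 mm high), at the corner of the hob nearest the robot and the shelf. 0 = off (against its stop, white pointer at the white mark, away from the robot), 1.4 rad = on (stop, at the orange mark); it grows as the knob is turned clockwise seen from above. Stiff friction of 0.05 N m, stays where it is left.
- knob_grip (a point): Centre of the top of the knob's grip bar. The bar, 50 mm long, 13 mm wide and 22 mm high, stands on an 8 mm thick disc of 54 mm diameter; its length lies along this point's own x axis, which is the pointer's direction and turns with the knob; z is up.
- shelf: Narrow low beech shelf on the worktop, fixed: deck 170 mm (own x, away from the robot) x 480 mm (own y), its top 18 mm above the worktop; a rail along its far edge (x = 76 to 85 mm) is 55 mm high above the worktop. The dark grey liner strip covers the deck from x = -11 to +75 mm along its whole length, its middle line at x = 32 mm. Origin at the centre of its underside, z up.
- bottle_a: Square dark red seasoning bottle, label and black cap, fallen at the start with its cap towards the robot. 130 mm long: body 48 x 48 x 100 mm from the base, then neck and cap (33 mm diameter, 22 long). Origin on its axis at mid length, 65 mm from the base; own x points from base to cap (up when it stands), y and z normal to its flat sides. About 220 g. May be absent.
- bottle_b: Square green seasoning bottle, label and black cap, fallen at the start with its cap towards the robot. 130 mm long: body 48 x 48 x 100 mm from the base, then neck and cap (33 mm diameter, 22 long). Origin on its axis at mid length, 65 mm from the base; own x points from base to cap (up when it stands), y and z normal to its flat sides. About 220 g. May be absent.
- bottle_c: Square mustard yellow seasoning bottle, label and black cap, fallen at the start with its cap towards the robot. 130 mm long: body 48 x 48 x 100 mm from the base, then neck and cap (33 mm diameter, 22 long). Origin on its axis at mid length, 65 mm from the base; own x points from base to cap (up when it stands), y and z normal to its flat sides. About 220 g. May be absent.
- grinder: Press-button pepper grinder in black plastic, standing on the liner strip among the fallen bottles, 54 mm diameter (51 mm above 46 mm), 158 mm high. Origin at the centre of its base, its own z axis up to the button. About 300 g.
- round_bottle: Round amber bottle with a white cap, standing on the liner strip among the fallen bottles, 52 mm diameter up to 90 mm, 145 mm high. Origin at the centre of its base, its own z axis up to the cap. About 300 g.
- steel_spoon: Short stainless serving spoon, oval head 34 mm wide, 9 mm thick. 155 mm long, along its own x, head at +x. Origin on its underside at mid length, a good place to grip: the handle (x -78 to +29 mm) is 15 mm wide and 10 mm thick. 80 g. May be absent.
- steel_turner: Short stainless slotted turner, flat head 36 mm wide, 5 mm thick. 155 mm long, along its own x, head at +x. Origin on its underside at mid length, a good place to grip: the handle (x -78 to +29 mm) is 15 mm wide and 10 mm thick. 90 g. May be absent.
- wood_spoon: Short wooden spoon, oval head 34 mm wide, 9 mm thick. 155 mm long, along its own x, head at +x. Origin on its underside at mid length, a good place to grip: the handle (x -78 to +29 mm) is 17 mm wide and 10 mm thick. 40 g. May be absent.
- wood_spatula: Short wooden spatula, flat head 36 mm wide, 7 mm thick. 155 mm long, along its own x, head at +x. Origin on its underside at mid length, a good place to grip: the handle (x -78 to +29 mm) is 17 mm wide and 10 mm thick. 40 g. May be absent.
- steel_tray: Stainless steel tray. 215 (own x) x 110 mm outside, 40 mm high, 4 mm walls, floor 4 mm thick, fixed to the worktop. Origin at the centre of its underside, z up. For the steel utensils. May be swapped with the other tray.
- beech_tray: Beech tray. 215 (own x) x 110 mm outside, 40 mm high, 6 mm walls, floor 6 mm thick, fixed to the worktop. Origin at the centre of its underside, z up. For the wooden utensils. May be swapped with the other tray.
- amber_bowl: Empty amber glass bowl, 130 mm across, 55 mm high, origin at the centre of its foot; to be left alone.
- spoon_rest_1: White porcelain spoon rest, dish 92 mm across, 16 mm high, with a handle groove to its own -x reaching 90 mm from the origin (centre of the dish's underside); to be left alone.
- spoon_rest_2: Blue porcelain spoon rest of the same shape; to be left alone.
- mug: White porcelain mug, 76 mm across, 85 mm high, handle to its own +y, origin at the centre of its underside; to be left alone.

How it is judged (in metres and radians):
On the way:
1. the hob's knob is turned back to off (below 0.15 rad) (value of joint hob_knob below 0.15 rad), for 0.3 s.
At the end, for the whole second after the job is handed in: Knob within 0.15 rad of off; all bottles and the grinder upright (0.12 rad) on the deck, axes within 36 mm of the strip's middle line; each utensil flat (0.22 rad) on its own tray's floor, centres within 50 mm; bowl, spoon rests, mug upright, moved under 60 mm; all at rest (value of joint hob_knob below 0.15 rad and angle between each of bottle_a, bottle_b, bottle_c's own x axis and vertical below 0.12 rad and x of bottle_a in the frame of shelf between -0.004 and 0.068 m and y of bottle_a in the frame of shelf between -0.24 and 0.24 m and z of bottle_a in the frame of shelf between 0.071 and 0.095 m and linear speed of each of bottle_a, bottle_b, bottle_c, grinder, round_bottle, steel_spoon, steel_turner, wood_spoon, wood_spatula below 0.03 m/s and x of bottle_b in the frame of shelf between -0.004 and 0.068 m and y of bottle_b in the frame of shelf between -0.24 and 0.24 m and z of bottle_b in the frame of shelf between 0.071 and 0.095 m and x of bottle_c in the frame of shelf between -0.004 and 0.068 m and y of bottle_c in the frame of shelf between -0.24 and 0.24 m and z of bottle_c in the frame of shelf between 0.071 and 0.095 m and angle between each of grinder, round_bottle's own z axis and vertical below 0.12 rad and x of grinder in the frame of shelf between -0.004 and 0.068 m and y of grinder in the frame of shelf between -0.24 and 0.24 m and z of grinder in the frame of shelf between 0.006 and 0.03 m and x of round_bottle in the frame of shelf between -0.004 and 0.068 m and y of round_bottle in the frame of shelf between -0.24 and 0.24 m and z of round_bottle in the frame of shelf between 0.006 and 0.03 m and x of steel_spoon in the frame of steel_tray between -0.05 and 0.05 m and y of steel_spoon in the frame of steel_tray between -0.052 and 0.052 m and z of steel_spoon in the frame of steel_tray between -0.01 and 0.04 m and angle between steel_spoon's own x axis and vertical between 1.3508 and 1.7908 rad and x of steel_turner in the frame of steel_tray between -0.05 and 0.05 m and y of steel_turner in the frame of steel_tray between -0.052 and 0.052 m and z of steel_turner in the frame of steel_tray between -0.01 and 0.04 m and angle between steel_turner's own x axis and vertical between 1.3508 and 1.7908 rad and x of wood_spoon in the frame of beech_tray between -0.05 and 0.05 m and y of wood_spoon in the frame of beech_tray between -0.052 and 0.052 m and z of wood_spoon in the frame of beech_tray between -0.01 and 0.04 m and angle between wood_spoon's own x axis and vertical between 1.3508 and 1.7908 rad and x of wood_spatula in the frame of beech_tray between -0.05 and 0.05 m and y of wood_spatula in the frame of beech_tray between -0.052 and 0.052 m and z of wood_spatula in the frame of beech_tray between -0.01 and 0.04 m and angle between wood_spatula's own x axis and vertical between 1.3508 and 1.7908 rad and distance of each of amber_bowl, spoon_rest_1, spoon_rest_2, mug from where it was at the start of the episode below 0.06 m and angle between each of amber_bowl, spoon_rest_1, spoon_rest_2, mug's own z axis and vertical below 0.2 rad); the robot touches nothing.
It fails at once if a bottle or utensil is picked up while the hob is still on (value of joint hob_knob above 0.3 rad and height (world z) of any of bottle_a, bottle_b, bottle_c, steel_spoon, steel_turner, wood_spoon, wood_spatula above 0.1 m).
Of bottle_a, bottle_b, bottle_c only 2 to 3 are there at a start; the rules pass over those that are not, and their reading is None.
Of steel_spoon, steel_turner, wood_spoon, wood_spatula only 3 to 4 are there at a start; the rules pass over those that are not, and their reading is None.
At some moment in a run one of steel_spoon, steel_turner, wood_spoon, wood_spatula may be knocked a few centimetres aside while the robot is not near it.
Once in a run the grip may slacken for a moment while it holds something.
It also fails if it takes over 210 s, if anything falls off the work surface, if the arm or the gripper's body presses on something with over 40 N, if the wrist force passes 120 N, or if a joint passes its speed limit or range.

## Working session

There is one attempt and no reset: what is moved stays moved. The work goes in short steps, Python scripts to look and compute and a tool call to move; the robot and the scene stay as the last step left them, time stands still between calls to the robot, and variables do not carry over. Pictures are saved under pics/ and viewed, at most 14 in all, crops included, and the job is handed in when it is done.

Besides the shell and the picture viewer there is one more tool, called in YAML: its name, and indented under it one key for each argument. step_arm: Moves the arm, as the interface text tells. Its arguments: {"type":"object","properties":{"plan":{"type":"array"},"fingers":{"type":"number"},"force":{"type":"number"}},"required":["plan"]}

```bash
ls; mkdir -p pics
cat > h.py <<'E'
import numpy as np, cv2
from station import robot
from scipy.spatial.transform import Rotation as R
def cam(n):
    c=robot.camera_info(n); f=240/np.tan(np.radians(c['vertical_fov'])/2)
    w,x,y,z=c['orientation']; return f,c['cx'],c['cy'],np.array(c['position']),R.from_quat([x,y,z,w]).as_matrix()
def cloud(n,d):
    f,cx,cy,p,M=cam(n); v,u=np.mgrid[0:480,0:640]
    P=np.stack([(u-cx)/f*d,(v-cy)/f*d,d],-1)@M.T+p
    P[d<=0]=np.nan; return P
def shot(n,name=None):
    im,d=robot.get_image(n)
    if name: cv2.imwrite(f'pics/{name}.png',im[:,:,::-1])
    return im,d,cloud(n,d)
E
python3 - <<'E'
from h import *
for n in('top','scene'):
    im,d,P=shot(n,n+'0'); print(n,robot.camera_info(n))
    np.save(n+'.npy',P)
    for k in ['hob_knob','knob_grip','shelf','bottle_a','bottle_b','bottle_c','grinder','round_bottle','steel_spoon','steel_turner','wood_spoon','wood_spatula','steel_tray','beech_tray','amber_bowl','spoon_rest_1','mug']:
        for m in robot.masks_of(n,k):
            Q=P[m['pixels']]; Q=Q[~np.isnan(Q[:,0])]
            if len(Q)<5: continue
            c,(w,h),a=cv2.minAreaRect(Q[:,:2].astype(np.float32))
            print(k,round(m['conf'],2),np.round(m['location']),'med',np.round(np.median(Q,0)),'rect',np.round(c),round(w),round(h),round(a),'z',np.round(np.percentile(Q[:,2],[5,95])))
print(robot.get_obs())
E
```

```text
pics
top {'vertical_fov': 45.66290288986318, 'cx': 314.2542849885998, 'cy': 244.67150548402378, 'position': array([2.82423257e+02, 6.44991839e-01, 1.35299654e+03]), 'orientation': array([-0.05840906,  0.71185548, -0.69779292,  0.05417747])}
hob_knob 0.7 [240. 132.] med [490. 425.  68.] rect [493. 427.] 53 56 38 z [61. 90.]
knob_grip 0.97 [240. 133.] med [490. 425.  68.] rect [493. 427.] 53 51 33 z [62. 90.]
shelf 0.83 [201. 289.] med [610.  55.  19.] rect [629.  60.] 191 486 2 z [14. 54.]
shelf 0.39 [177. 332.] med [645. -23. 114.] rect [665. -25.] 55 71 86 z [ 30. 164.]
bottle_a 0.98 [187. 294.] med [619.  55.  66.] rect [624.  57.] 146 49 12 z [52. 70.]
bottle_a 0.8 [195. 215.] med [606. 240.  65.] rect [607. 242.] 49 139 80 z [41. 71.]
bottle_a 0.58 [195. 376.] med [ 614. -123.   65.] rect [ 620. -125.] 144 49 12 z [41. 70.]
bottle_b 0.98 [187. 294.] med [619.  55.  66.] rect [624.  57.] 146 49 12 z [52. 70.]
bottle_b 0.8 [195. 215.] med [606. 240.  65.] rect [607. 242.] 49 139 80 z [41. 71.]
bottle_b 0.58 [195. 376.] med [ 614. -123.   65.] rect [ 620. -125.] 144 49 12 z [41. 70.
[... 4236 characters left out ...]
 'q': array([-1.35090389e+00,  2.63915883e-01,  1.60400033e+00, -4.68085471e-06,
        1.27370030e+00, -3.69140580e-02]), 'joint_velocities': array([ 0.00044009, -0.00191433,  0.00097209,  0.00039972, -0.00063895,
        0.0003132 ]), 'joint_efforts': array([-4.58258510e-04, -5.02040720e+01, -3.57244170e+01,  7.27340067e-02,
        1.85265573e-02, -1.27195713e-05]), 'tool_pos': array([ 171.43164698, -652.86181626,  238.69483001]), 'eef_rot': array([-1.16731637e-05,  9.91767536e-01,  1.28051376e-01, -3.31824320e-06]), 'wrist_force': array([0.84049163, 0.18385274, 0.21790395]), 'torque': array([-0.02781561,  0.0297218 ,  0.04013428]), 'gripper_force': 0.0, 'grip_width': 0.9992550529233809}
```

Run:
```python
import cv2
a=cv2.imread('pics/top0.png')[130:370,60:560]; cv2.imwrite('pics/t0c.png',cv2.resize(a,(800,384),interpolation=cv2.INTER_CUBIC))
```

```text
(no output)
```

View pics/t0c.png

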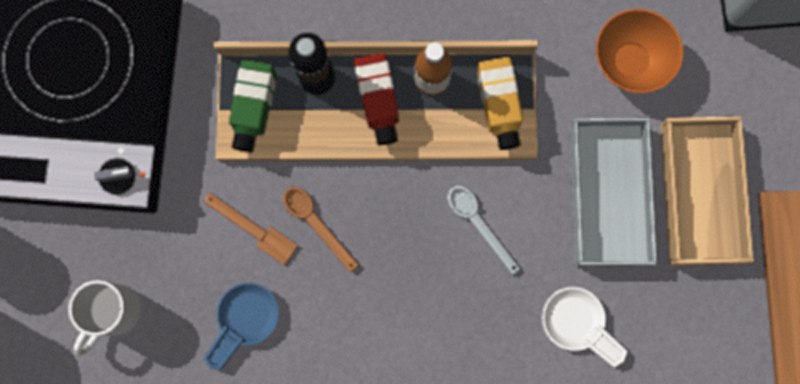

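View pics/scene0.png

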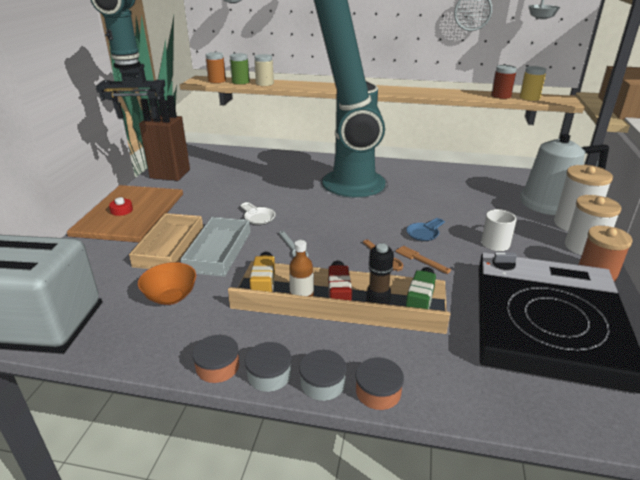

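The pictures show green, red and yellow bottles fallen, with the grinder and round bottle between them. Wood spatula, wood spoon and steel spoon are loose, and the knob points right (on), near (133,240) in the top view.

Run:
```python
from h import *
def pca(Q):
    c=Q.mean(0); w,v=np.linalg.eigh(np.cov((Q-c).T)); return c,np.degrees(np.arctan2(v[1,-1],v[0,-1])),np.sqrt(w)
for n in('top','scene'):
    P=np.load(n+'.npy'); x,y,z=P[...,0],P[...,1],P[...,2]
    m=(abs(x-493)<45)&(abs(y-426)<45)&(z>82)&(z<100); Q=P[m]
    print(n,'bar',len(Q),Q.mean(0),pca(Q[:,:2])[1:],cv2.minAreaRect(Q[:,:2].astype(np.float32)))
    # shelf rail, z 48..58
    m=(x>640)&(x<760)&(y>-220)&(y<340)&(z>51)&(z<58); Q=P[m]
    c=np.polyfit(Q[:,1],Q[:,0],1); r=Q[abs(Q[:,0]-np.polyval(c,Q[:,1]))<8]
    print('rail',len(r),np.polyfit(r[:,1],r[:,0],1),r[:,1].min(),r[:,1].max(),np.percentile(r[:,0],[2,98]))
    m=(x>500)&(x<600)&(y>-220)&(y<340)&(z>14)&(z<22); Q=P[m]; print('deck',cv2.minAreaRect(Q[:,:2].astype(np.float32)))
    m=(x>540)&(x<700)&(z>100)&(z<185)&(abs(y-150)<50);Q=P[m];print('grinder',Q[Q[:,2]>130].mean(0),len(Q))
    m=(x>540)&(x<700)&(z>80)&(z<185)&(abs(y+23)<50);Q=P[m];print('round',Q[Q[:,2]>100].mean(0),len(Q))
    for nm,yy in(('green',242),('red',57),('yellow',-125)):
        m=(x>540)&(x<700)&(abs(y-yy)<42)&(z>62)&(z<70);Q=P[m];print(nm,pca(Q[:,:2])[1],cv2.minAreaRect(Q[:,:2].astype(np.float32)))
    m=(x>450)&(x<850)&(y>250)&(z>52)&(z<63);Q=P[m];print('hob',cv2.minAreaRect(Q[:,:2].astype(np.float32)))
```

```text
top bar 135 [492.84683361 426.02096698  87.64750318] (np.float64(100.53572893015429), array([ 3.8752803 , 14.74753241])) ((492.8002624511719, 426.89154052734375), (14.583693504333496, 50.142581939697266), 12.070219039916992)
rail 556 [-2.45839815e-02  7.00971227e+02] -178.70160628199318 299.8640516492937 [690.86331198 708.83613617]
deck ((564.5261840820312, 58.3077392578125), (70.84162902832031, 478.8842468261719), 0.005427572410553694)
grinder [650.25808858 147.23825565 163.8318689 ] 544
round [649.60238101 -23.39263067 129.48840859] 471
green 171.43796946480822 ((606.1183471679688, 242.6363983154297), (49.114112854003906, 122.43175506591797), 80.880615234375)
red -167.61750931082992 ((625.9290771484375, 57.044490814208984), (109.28209686279297, 48.306095123291016), 13.528984069824219)
yellow -168.24562457839207 ((615.4523315429688, -125.17383575439453), (123.2255630493164, 48.82590866088867), 11.308459281921387)
hob ((619.5293579101562, 453.39312744140625), (413.30462646484375, 339.2811279296875), 86.96776580810547)
scene bar 104 [496.03064781 426.19824236  86.27401286] (np.float64
[... 257 characters left out ...]
81426724]
deck ((564.16064453125, 57.265594482421875), (479.9114074707031, 71.50081634521484), 89.98985290527344)
grinder [669.66074147 149.65897573 156.32138028] 804
round [666.80534957 -22.15056701 127.82861384] 687
green 170.95699030814828 ((617.7302856445312, 240.11354064941406), (48.11676025390625, 102.45916748046875), 79.72449493408203)
red -167.04168232138858 ((634.1806640625, 58.294830322265625), (100.40245819091797, 47.85145568847656), 12.925413131713867)
yellow -169.04884819830525 ((628.656494140625, -124.08489990234375), (103.24959564208984, 48.36020278930664), 11.77328872680664)
hob ((622.6686401367188, 453.494384765625), (410.9442138671875, 340.8133850097656), 87.81292724609375)
```

step_arm:
  plan:
    - {"delta_pos": [0.5, 1.0, 0], "twist": [0, 0, 0]}
    - {"delta_pos": [0.5, 1.0, 0], "twist": [0, 0, 0]}
    - {"delta_pos": [0.5, 1.0, 0], "twist": [0, 0, 0]}
    - {"delta_pos": [0.5, 1.0, 0], "twist": [0, 0, 0]}
    - {"delta_pos": [0.5, 1.0, 0], "twist": [0, 0, 0]}
  fingers: -1
  force: 20

```text
t: 2.42
tool_pos: [311.8, -371.6, 239.0]
eef_rot: [0.0, 0.992, 0.128, 0.0]
wrist_force: [0.5, -0.4, -0.0]
grip_width: 1.005
gripper_force: 0.0
```

step_arm:
  plan:
    - {"delta_pos": [0.36, 0.9, 0], "twist": [0, 0, 0.26]}
    - {"delta_pos": [0.36, 0.9, 0], "twist": [0, 0, 0.26]}
    - {"delta_pos": [0.36, 0.9, 0], "twist": [0, 0, 0.26]}
    - {"delta_pos": [0.36, 0.9, 0], "twist": [0, 0, 0.26]}
    - {"delta_pos": [0.36, 0.9, 0], "twist": [0, 0, 0.26]}

```text
t: 3.05
tool_pos: [427.8, -81.3, 239.3]
eef_rot: [0.001, 0.859, 0.513, 0.001]
wrist_force: [0.3, -1.5, 0.7]
grip_width: 1.005
gripper_force: 0.0
```

step_arm:
  plan:
    - {"delta_pos": [0.1, 0.85, 0], "twist": [0, 0, 0.2]}
    - {"delta_pos": [0.1, 0.85, 0], "twist": [0, 0, 0.2]}
    - {"delta_pos": [0.1, 0.85, 0], "twist": [0, 0, 0.2]}
    - {"delta_pos": [0.1, 0.85, 0], "twist": [0, 0, 0.2]}
    - {"delta_pos": [0.1, 0.85, 0], "twist": [0, 0, 0.2]}

```text
t: 3.68
tool_pos: [463.8, 229.4, 239.2]
eef_rot: [0.0, 0.659, 0.752, 0.0]
wrist_force: [1.6, -0.1, 0.3]
grip_width: 1.003
gripper_force: 0.0
```

```bash
cat >> h.py <<'E'
def st():
    o=robot.get_obs(); w,x,y,z=o['eef_rot']; M=R.from_quat([x,y,z,w]).as_matrix()
    az=np.degrees(np.arctan2(M[1,1],M[0,1]))
    print('t',o['t'],'q',np.round(o['q'],3),'p',np.round(o['tool_pos'],1),'yaz',round(az,1),'d',np.round(M[:,2],3),'F',np.round(o['wrist_force'],1),'w',round(o['grip_width']*88,1),round(o['gripper_force'],1))
    return o,M
E
python3 -c "
from h import *
st()"
```

```text
t 3.675 q [ 0.411 -0.037  1.937 -0.     1.241  0.279] p [463.8 229.4 239.2] yaz 7.6 d [ 0.001  0.    -1.   ] F [ 1.6 -0.1  0.3] w 88.3 0.0
```

step_arm:
  plan:
    - {"delta_pos": [0.061, 0.393, -0.1], "twist": [0, 0, 0.019]}
    - {"delta_pos": [0.061, 0.393, -0.2], "twist": [0, 0, 0.019]}
    - {"delta_pos": [0.061, 0.393, -0.25], "twist": [0, 0, 0.019]}
    - {"delta_pos": [0.061, 0.393, -0.25], "twist": [0, 0, 0.019]}
    - {"delta_pos": [0.061, 0.393, -0.25], "twist": [0, 0, 0.019]}

```text
t: 4.3
tool_pos: [491.9, 424.3, 109.0]
eef_rot: [-0.001, 0.635, 0.772, -0.004]
wrist_force: [-0.6, -0.6, -0.5]
grip_width: 1.001
gripper_force: 0.0
```

```bash
python3 -c "
from h import *
st()"
```

```text
t 4.3 q [0.673 0.326 1.775 0.    1.048 0.48 ] p [491.9 424.3 109. ] yaz 11.1 d [-0.006 -0.004 -1.   ] F [-0.6 -0.6 -0.5] w 88.1 0.0
```

step_arm:
  plan:
    - {"delta_pos": [0, 0, -0.084], "twist": [0, 0, 0]}
    - {"delta_pos": [0, 0, -0.084], "twist": [0, 0, 0]}
    - {"delta_pos": [0, 0, -0.084], "twist": [0, 0, 0]}

```text
t: 4.68
tool_pos: [495.1, 423.5, 73.6]
eef_rot: [0.0, 0.637, 0.771, 0.001]
wrist_force: [-0.6, 0.1, -0.1]
grip_width: 0.997
gripper_force: 0.0
```

step_arm:
  plan:
    - {"delta_pos": [0, 0, 0], "twist": [0, 0, 0]}
    - {"delta_pos": [0, 0, 0], "twist": [0, 0, 0]}
    - {"delta_pos": [0, 0, 0], "twist": [0, 0, 0]}
    - {"delta_pos": [0, 0, 0], "twist": [0, 0, 0]}
    - {"delta_pos": [0, 0, 0], "twist": [0, 0, 0]}
  fingers: 1
  force: 20

```text
t: 5.3
tool_pos: [494.2, 423.6, 71.7]
eef_rot: [-0.0, 0.637, 0.771, -0.0]
wrist_force: [-0.1, -0.2, 0.2]
grip_width: 0.456
gripper_force: 0.0
```

step_arm:
  plan:
    - {"delta_pos": [0, 0.005, 0], "twist": [0, 0, 0]}
    - {"delta_pos": [0, 0.005, 0], "twist": [0, 0, 0]}
    - {"delta_pos": [0, 0.005, 0], "twist": [0, 0, 0]}
    - {"delta_pos": [0, 0.005, 0], "twist": [0, 0, 0]}
    - {"delta_pos": [0, 0.005, 0], "twist": [0, 0, 0]}

```text
t: 5.92
tool_pos: [491.6, 425.8, 71.6]
eef_rot: [-0.001, 0.637, 0.771, -0.002]
wrist_force: [-7.0, -0.6, 5.4]
grip_width: 0.146
gripper_force: 20.0
```

step_arm:
  plan:
    - {"delta_pos": [0, 0, 0], "twist": [0, 0, 0.05]}
    - {"delta_pos": [0, 0, 0], "twist": [0, 0, 0.1]}
    - {"delta_pos": [0, 0, 0], "twist": [0, 0, 0.15]}
    - {"delta_pos": [0, 0, 0], "twist": [0, 0, 0.2]}
    - {"delta_pos": [0, 0, 0], "twist": [0, 0, 0.25]}

```text
t: 6.55
tool_pos: [492.7, 426.5, 71.6]
eef_rot: [-0.001, 0.291, 0.957, -0.0]
wrist_force: [-4.2, 1.6, 1.0]
grip_width: 0.151
gripper_force: 20.0
```

step_arm:
  plan:
    - {"delta_pos": [-0.002, 0, 0], "twist": [0, 0, 0.05]}
    - {"delta_pos": [-0.002, 0, 0], "twist": [0, 0, 0.1]}
    - {"delta_pos": [-0.002, 0, 0], "twist": [0, 0, 0.15]}
    - {"delta_pos": [-0.002, 0, 0], "twist": [0, 0, 0.2]}
    - {"delta_pos": [-0.002, 0, 0], "twist": [0, 0, 0.2]}

```text
t: 7.18
tool_pos: [493.2, 427.3, 71.6]
eef_rot: [0.0, -0.015, 1.0, 0.001]
wrist_force: [-1.0, 5.1, -3.1]
grip_width: 0.154
gripper_force: 20.9
```

```bash
python3 -c "
from h import *
o,M=st();print(o['torque'])"
```

```text
t 7.175 q [ 0.675  0.366  1.799  0.002  0.975 -0.928] p [493.2 427.3  71.6] yaz 91.8 d [ 0.     0.002 -1.   ] F [-1.   5.1 -3.1] w 13.5 20.9
[ 0.76402854 -0.12069303 -0.45937655]
```

step_arm:
  plan:
    - {"delta_pos": [0, 0, 0], "twist": [0, 0, -0.01]}
    - {"delta_pos": [0, 0, 0], "twist": [0, 0, -0.01]}
    - {"delta_pos": [0, 0, 0], "twist": [0, 0, -0.01]}
    - {"delta_pos": [0, 0, 0.12], "twist": [0, 0, -0.01]}
    - {"delta_pos": [0, 0, 0.24], "twist": [0, 0, -0.01]}
  fingers: -1

```text
t: 7.8
tool_pos: [492.6, 425.3, 191.8]
eef_rot: [-0.001, -0.001, 1.0, -0.001]
wrist_force: [1.1, 0.6, 0.7]
grip_width: 0.697
gripper_force: 0.0
```

step_arm:
  plan:
    - {"delta_pos": [0, 0, 0.1], "twist": [0, 0, -0.06]}
    - {"delta_pos": [-0.1, -0.1, 0.2], "twist": [0, 0, -0.12]}
    - {"delta_pos": [-0.1, -0.2, 0.2], "twist": [0, 0, -0.18]}
    - {"delta_pos": [-0.1, -0.3, 0.2], "twist": [0, 0, -0.24]}
    - {"delta_pos": [-0.1, -0.38, 0.2], "twist": [0, 0, -0.3]}

```text
t: 8.43
tool_pos: [442.8, 234.1, 292.5]
eef_rot: [0.001, 0.454, 0.891, 0.0]
wrist_force: [0.0, -0.4, 0.5]
grip_width: 1.002
gripper_force: 0.0
```

```bash
cat > fk.py <<'E'
import numpy as np
from scipy.optimize import least_squares
D=[([-1.351,.264,1.604,0,1.274],np.hypot(171.43,652.86),238.7),([.411,-.037,1.937,0,1.241],np.hypot(463.8,229.4),239.2),([.673,.326,1.775,0,1.048],np.hypot(491.9,424.3),109.),([.675,.366,1.799,.002,.975],np.hypot(493.2,427.3),71.6)]
E
python3 - <<'E'
from h import *
o,M=st()
# knob check
im,d,P=shot('top','t1'); x,y,z=P[...,0],P[...,1],P[...,2]
m=(abs(x-493)<45)&(abs(y-426)<45)&(z>82)&(z<100); Q=P[m]
if len(Q)>20: print('bar',cv2.minAreaRect(Q[:,:2].astype(np.float32)))
from fk import *
q=o['q']; D=D+[(list(q[:5]),np.hypot(*o['tool_pos'][:2]),o['tool_pos'][2])]
# r=a1+L1 sin q2+A sin(q2+q3)+B cos(q2+q3) + (Lt sin(sum)) ; linear (tool down)
A=[];b=[]
for q,r,zz in D:
    s2,c2=np.sin(q[1]),np.cos(q[1]); s,c=np.sin(q[1]+q[2]),np.cos(q[1]+q[2])
    A+= [[1,0,s2,s,c],[0,1,c2,c,-s]]; b+=[r,zz]
A=np.array(A);sol,res,rk,sv=np.linalg.lstsq(A,b,rcond=None)
print('a1,d1-Lt,L1,A,B',sol.round(1),'sv',sv.round(3),'res',(A@sol-b).round(1))
E
```

```text
t 8.425 q [ 4.370e-01 -1.010e-01  1.898e+00 -1.000e-03  1.343e+00 -1.920e-01] p [442.8 234.1 292.5] yaz 36.0 d [ 0.002 -0.    -1.   ] F [ 0.  -0.4  0.5] w 88.2 0.0
bar ((472.2065734863281, 427.34002685546875), (6.546075820922852, 13.631620407104492), 21.65267562866211)
a1,d1-Lt,L1,A,B [ 3.000e-01 -8.480e+01  5.095e+02  5.670e+02  2.300e+00] sv [3.858 3.154 0.308 0.224 0.152] res [-0.3  0.1 -0.2 -0.3  1.8  0.1 -1.4  0.   0.   0.1]
```

step_arm:
  plan:
    - {"delta_pos": [-0.05, 0, 0], "twist": [0, -0.05, 0]}
    - {"delta_pos": [-0.05, 0, 0], "twist": [0, -0.1, 0]}
    - {"delta_pos": [-0.05, 0, 0], "twist": [0, -0.1, 0]}
    - {"delta_pos": [-0.05, 0, 0], "twist": [0, -0.1, 0]}

```text
t: 8.98
tool_pos: [418.6, 236.5, 292.5]
eef_rot: [0.139, 0.445, 0.882, 0.071]
wrist_force: [-0.6, -0.7, 0.3]
grip_width: 1.0
gripper_force: 0.0
```

```bash
cat > kin.py <<'E'
import numpy as np
from scipy.optimize import least_squares
from scipy.spatial.transform import Rotation as R
LO=np.array([-2.63,-.94,.31,-1.31,0,-2.55]); HI=np.array([2.63,2.18,2.57,4.45,2.66,2.55])
PAR=[300.,510.,567.,385.]
def fk(q,par=None):
    d1,L1,L2,Lt=par if par is not None else PAR
    b=R.from_euler('z',q[0]); M1=b*R.from_euler('y',q[1]); M2=b*R.from_euler('y',q[1]+q[2])
    M=M2*R.from_euler('z',q[3])*R.from_euler('y',q[4])*R.from_euler('z',q[5]+np.pi/2)
    p=np.array([0,0,d1])+M1.apply([0,0,L1])+M2.apply([0,0,L2])+M.apply([0,0,Lt]); return p,M
def ik(p,M,q0):
    def f(q):
        a,B=fk(q); return np.r_[(a-p)/100,(B.inv()*M).as_rotvec(),1e-4*(q-q0)]
    s=least_squares(f,np.clip(q0,LO+1e-3,HI-1e-3),bounds=(LO,HI)); a,B=fk(s.x)
    return s.x,np.linalg.norm(a-p),np.degrees((B.inv()*M).magnitude())
def tool(heading,alpha,roll=0):
    """closing axis y horizontal, perpendicular to heading (deg); tool z tilted alpha deg forward from down"""
    h,a=np.radians(heading),np.radians(alpha); H=np.array([np.cos(h),np.sin(h),0])
    z=np.sin(a)*H-np.cos(a)*np.array([0,0,1]); y=np.array([-np.sin(h),np.cos(h),0])
    x=np.cross(y,z); return R.from_matrix(np.c_[x,y,z])
E
python3 - <<'E'
from h import *
import kin
o,M=st()
from fk import D
data=[(o['q'],o['tool_pos'])]
q=o['q']
obs=[([-1.351,.264,1.604,0,1.274,-.037],[171.43,-652.86,238.7]),([.411,-.037,1.937,0,1.241,.279],[463.8,229.4,239.2]),([4.370e-01,-1.010e-01,1.898,-1e-3,1.343,-.192],[442.8,234.1,292.5]),(q,o['tool_pos'])]
s=kin.least_squares(lambda p:np.concatenate([kin.fk(q,p)[0]-np.array(x) for q,x in obs]),kin.PAR)
print(s.x,s.fun.round(1)); print((kin.fk(q)[1].inv()*R.from_matrix(M)).magnitude())
E
```

```text
t 8.975 q [ 0.582 -0.32   2.105 -0.191  1.099  0.011] p [418.6 236.5 292.5] yaz 37.8 d [ 0.308  0.001 -0.951] F [-0.6 -0.7  0.3] w 88.0 0.0
[202.53447341 478.12282509 569.82631417 257.18770033] [-25.5  -0.5   1.3  14.4 -21.   -0.3  17.1 -19.5   0.7   0.2 -12.9  -1.8]
4.0568799687696176e-16
```

```bash
python3 - <<'E'
s=open('kin.py').read()
s=s.replace("PAR=[300.,510.,567.,385.]","PAR=[200.,480.,570.,257.,25.,0.]").replace("d1,L1,L2,Lt=","d1,L1,L2,Lt,e,a1=").replace("np.array([0,0,d1])","b.apply([a1,e,d1])")
open('kin.py','w').write(s)
E
python3 - <<'E'
from h import *
import kin
o,M=st(); q=o['q']
obs=[([-1.351,.264,1.604,0,1.274,-.037],[171.43,-652.86,238.7]),([.411,-.037,1.937,0,1.241,.279],[463.8,229.4,239.2]),([.675,.366,1.799,.002,.975,-.928],[493.2,427.3,71.6]),([4.370e-01,-1.010e-01,1.898,-1e-3,1.343,-.192],[442.8,234.1,292.5]),(q,o['tool_pos'])]
s=kin.least_squares(lambda p:np.concatenate([kin.fk(q,p)[0]-np.array(x) for q,x in obs]),kin.PAR)
print(s.x,s.fun.round(1))
t=open('kin.py').read().replace("PAR=[200.,480.,570.,257.,25.,0.]","PAR=%s"%[round(float(v),1) for v in s.x]); open('kin.py','w').write(t)
E
cat > plan.py <<'E'
from kin import *
# bottle: cap end location, heading (base direction), alpha; IK chain
Q0=np.array([.58,-.32,2.1,-.19,1.1,.01])
def test(name,cap,head,place,ghead2,alpha,beta,s):
    """s: grasp distance from base"""
    h=np.radians(head); H=np.array([np.cos(h),np.sin(h),0])
    g=np.array([*cap,42.])+(130-s)*H
    q=Q0; print(name,'grasp',g.round())
    for lab,G,hd,a in [('above',g+[-70,0,110],head,alpha),('grasp',g,head,alpha),('lift',g+[0,0,120],head,alpha),('turn',np.array([*place,18+s+90.]),ghead2,(alpha-beta)/2),('turn',np.array([*place,18+s+90.]),ghead2,-beta),('put',np.array([*place,18.+s]),ghead2,-beta)]:
        M=tool(hd,a); q,e,ea=ik(G+19*M.as_matrix()[:,2],M,q); print('  ',lab,a,q.round(2),round(e,1),round(ea,1))
if __name__=='__main__':
  for al in (40,30):
    test('green',(547,252),-9,(650,268),-9,al,90-al,85)
    test('red',(566,43),13,(656,61),0,al,90-al,119)
    test('yellow',(558,-136),12,(650,-145),12,al,90-al,85)
E
python3 plan.py
```

```text
t 8.975 q [ 0.582 -0.32   2.105 -0.191  1.099  0.011] p [418.6 236.5 292.5] yaz 37.8 d [ 0.308  0.001 -0.951] F [-0.6 -0.7  0.3] w 88.0 0.0
[2.50792056e+02 5.11241072e+02 5.65629190e+02 3.39918269e+02
 2.49320120e+01 1.51691842e-01] [-0.1  0.3  0.1 -0.1 -0.1 -0.3  0.2  0.2 -0.   0.1 -0.   0.2 -0.   0.1
  0.1]
green grasp [591. 245.  42.]
   above 40 [ 0.66 -0.02  2.29 -1.    0.59  0.02] 0.0 0.0
   grasp 40 [ 0.56  0.28  2.21 -1.31  0.45  0.32] 0.4 1.7
   lift 40 [ 0.57  0.07  2.18 -0.96  0.55 -0.09] 0.0 0.0
   turn -5.0 [ 0.34  0.4   1.54  0.04  1.27 -1.09] 0.0 0.0
   turn -50 [ 0.22  0.86  1.05  0.33  2.05 -1.16] 0.0 0.0
   put -50 [ 0.22  0.94  1.08  0.31  1.94 -1.2 ] 0.0 0.0
red grasp [577.  45.  42.]
   above 40 [-0.08 -0.29  2.51  0.69  0.31 -2.48] 0.0 0.0
   grasp 40 [ 0.01  0.11  2.38  0.81  0.08 -2.55] 1.7 7.0
   lift 40 [-0.07 -0.14  2.37  0.7   0.3  -2.48] 0.0 0.0
   turn -5.0 [ 0.05  0.31  1.61  0.    1.31 -1.52] 0.0 0.0
   turn -50 [ 0.04  0.8   1.09  0.04  2.13 -1.53] 0.0 0.0
   put -50 [ 0.04  0.87  1.14  0.03  2.01 -1.53] 0.0 0.0
yellow grasp [ 602. -127.   42.]
   abo
[... 774 characters left out ...]
4   0.29  0.48 -2.07] 0.0 0.0
   grasp 30 [-0.04  0.12  2.34  0.65  0.22 -2.43] 0.0 0.0
   lift 30 [-0.04 -0.09  2.26  0.29  0.48 -2.06] 0.0 0.0
   turn -15.0 [ 0.05  0.41  1.48  0.01  1.5  -1.52] 0.0 0.0
   turn -60 [ 0.04  0.9   1.    0.04  2.29 -1.52] 0.0 0.0
   put -60 [ 0.04  0.98  1.03  0.04  2.18 -1.53] 0.0 0.0
yellow grasp [ 602. -127.   42.]
   above 30 [-0.43 -0.11  2.29  0.49  0.6  -2.55] 0.5 2.4
   grasp 30 [-0.34  0.2   2.2   0.53  0.37 -2.55] 1.0 5.3
   lift 30 [-0.39  0.01  2.16  0.52  0.59 -2.55] 0.1 0.5
   turn -15.0 [-0.21  0.44  1.51 -0.11  1.43 -1.96] 0.0 0.0
   turn -60 [-0.12  0.9   1.05 -0.35  2.18 -1.95] 0.0 0.0
   put -60 [-0.12  0.99  1.07 -0.33  2.08 -1.9 ] 0.0 0.0
```

```bash
cat > go.py <<'E'
import sys
from h import *
import kin
def go(steps,flip=0):
    """steps: list of (label, grasp point, heading, alpha); deltas are chained, each from the one before"""
    o,M=st(); p=np.array(o['tool_pos']); M=R.from_matrix(M); q=o['q']
    for lab,g,hd,a in steps:
        T=kin.tool(hd,a)
        if flip: T=T*R.from_euler('z',np.pi)
        tp=np.array(g,float)+19*T.as_matrix()[:,2]
        d=tp-p; rv=(T*M.inv()).as_rotvec()
        q,e,ea=kin.ik(tp,T,q)
        n=max(np.linalg.norm(d)/62.5,np.degrees(np.linalg.norm(rv))/10.7)
        print(lab,'dp',(d/500).round(3).tolist(),'tw',(rv/np.pi).round(3).tolist(),'rows',round(n,1),'q',q.round(2),round(e,1),round(ea,1))
        p,M=tp,T
def bottle(g,s,h,place,h2,alpha=30,flip=0):
    H=np.radians(alpha); d=np.array([np.sin(H)*np.cos(np.radians(h)),np.sin(H)*np.sin(np.radians(h)),-np.cos(H)])
    g=np.array([*g,47.]); z=18+s-1
    go([('pre',g-90*d,h,alpha),('grasp',g,h,alpha),('lift',g+[0,0,130],h,alpha),
        ('mid',[*place,z+100],h2,alpha-45),('turn',[*place,z+100],h2,alpha-90),('near',[*place,z+6],h2,alpha-90),('ret',[place[0]+60,place[1],z+45],h2,alpha-90)],flip)
E
python3 - <<'E'
from go import *
bottle((582,246),85,-9,(650,270),-9)
bottle((564,42),121,13,(656,61),0,flip=1)
bottle((593,-131.5),85,11.3,(650,-150),11.3,flip=1)
E
```

```text
t 8.975 q [ 0.582 -0.32   2.105 -0.191  1.099  0.011] p [418.6 236.5 292.5] yaz 37.8 d [ 0.308  0.001 -0.951] F [-0.6 -0.7  0.3] w 88.0 0.0
pre dp [0.257, 0.03, -0.368] tw [-0.125, -0.052, 0.223] rows 4.4 q [ 0.58  0.06  2.19 -0.66  0.58 -0.33] 0.0 0.0
grasp dp [0.089, -0.014, -0.156] tw [0.0, 0.0, 0.0] rows 1.4 q [ 0.52  0.25  2.16 -0.83  0.44 -0.18] 0.0 0.0
lift dp [0.0, 0.0, 0.26] tw [0.0, 0.0, 0.0] rows 2.1 q [ 0.52  0.05  2.09 -0.54  0.65 -0.51] 0.0 0.0
mid dp [0.108, 0.053, 0.046] tw [0.039, 0.247, -0.0] rows 4.2 q [ 0.31  0.49  1.42  0.12  1.47 -1.13] 0.0 0.0
turn dp [-0.023, 0.004, 0.018] tw [0.039, 0.247, 0.0] rows 4.2 q [ 0.21  0.95  0.95  0.4   2.21 -1.13] 0.0 0.0
near dp [0.0, 0.0, -0.188] tw [0.0, 0.0, 0.0] rows 1.5 q [ 0.21  1.04  0.98  0.38  2.11 -1.18] 0.0 0.0
ret dp [0.12, 0.0, 0.078] tw [0.0, 0.0, 0.0] rows 1.1 q [ 0.2   1.15  0.7   0.41  2.27 -1.11] 0.0 0.0
t 8.975 q [ 0.582 -0.32   2.105 -0.191  1.099  0.011] p [418.6 236.5 292.5] yaz 37.8 d [ 0.308  0.001 -0.951] F [-0.6 -0.7  0.3] w 88.0 0.0
pre dp [0.222, -0.405, -0.368] tw [0.277, -0.004, -0.575] rows 10.7 q [
[... 846 characters left out ...]
84] rows 10.9 q [-0.47 -0.02  2.28  0.64  0.55  0.41] 0.0 0.0
grasp dp [0.088, 0.018, -0.156] tw [0.0, 0.0, 0.0] rows 1.4 q [-0.41  0.19  2.24  0.84  0.39  0.23] 0.0 0.0
lift dp [0.0, 0.0, 0.26] tw [0.0, 0.0, 0.0] rows 2.1 q [-0.41 -0.02  2.17  0.52  0.62  0.6 ] 0.0 0.0
mid dp [0.086, -0.043, 0.046] tw [-0.049, 0.245, -0.0] rows 4.2 q [-0.21  0.43  1.5  -0.1   1.45  1.18] 0.0 0.0
turn dp [-0.023, -0.005, 0.018] tw [-0.049, 0.245, 0.0] rows 4.2 q [-0.13  0.9   1.04 -0.35  2.19  1.19] 0.0 0.0
near dp [0.0, 0.0, -0.188] tw [0.0, 0.0, 0.0] rows 1.5 q [-0.13  0.99  1.07 -0.33  2.09  1.24] 0.0 0.0
ret dp [0.12, 0.0, 0.078] tw [0.0, 0.0, 0.0] rows 1.1 q [-0.12  1.08  0.82 -0.35  2.23  1.18] 0.0 0.0
```

step_arm:
  plan:
    - {"delta_pos": [0.257, 0.03, -0.1], "twist": [-0.125, -0.052, 0.223]}
    - {"delta_pos": [0.257, 0.03, -0.2], "twist": [-0.125, -0.052, 0.223]}
    - {"delta_pos": [0.257, 0.03, -0.368], "twist": [-0.125, -0.052, 0.223]}
    - {"delta_pos": [0.257, 0.03, -0.368], "twist": [-0.125, -0.052, 0.223]}
    - {"delta_pos": [0.257, 0.03, -0.368], "twist": [-0.125, -0.052, 0.223]}
  fingers: -1
  force: 40

```text
t: 9.6
tool_pos: [544.8, 248.3, 100.0]
eef_rot: [0.254, 0.074, 0.964, -0.025]
wrist_force: [-0.3, -0.8, -0.2]
grip_width: 0.999
gripper_force: 0.0
```

Run:
```python
from go import *
bottle((582,246),85,-9,(650,270),-9)
for n in('top','scene'):
    im,d,P=shot(n); x,y,z=P[...,0],P[...,1],P[...,2]
    m=(abs(x-493)<40)&(abs(y-426)<40)&(z>82)&(z<95); Q=P[m]; print(len(Q),cv2.minAreaRect(Q[:,:2].astype(np.float32)) if len(Q)>5 else '')
```

```text
t 9.6 q [ 0.579  0.074  2.198 -0.665  0.581 -0.327] p [544.8 248.3 100. ] yaz 81.0 d [ 0.486 -0.087 -0.87 ] F [-0.3 -0.8 -0.2] w 87.9 0.0
pre dp [0.004, 0.006, 0.017] tw [0.003, -0.003, -0.0] rows 0.1 q [ 0.58  0.06  2.19 -0.66  0.58 -0.33] 0.0 0.0
grasp dp [0.089, -0.014, -0.156] tw [0.0, 0.0, 0.0] rows 1.4 q [ 0.52  0.25  2.16 -0.83  0.44 -0.18] 0.0 0.0
lift dp [0.0, 0.0, 0.26] tw [0.0, 0.0, 0.0] rows 2.1 q [ 0.52  0.05  2.09 -0.54  0.65 -0.51] 0.0 0.0
mid dp [0.108, 0.053, 0.046] tw [0.039, 0.247, -0.0] rows 4.2 q [ 0.31  0.49  1.42  0.12  1.47 -1.13] 0.0 0.0
turn dp [-0.023, 0.004, 0.018] tw [0.039, 0.247, 0.0] rows 4.2 q [ 0.21  0.95  0.95  0.4   2.21 -1.13] 0.0 0.0
near dp [0.0, 0.0, -0.188] tw [0.0, 0.0, 0.0] rows 1.5 q [ 0.21  1.04  0.98  0.38  2.11 -1.18] 0.0 0.0
ret dp [0.12, 0.0, 0.078] tw [0.0, 0.0, 0.0] rows 1.1 q [ 0.2   1.15  0.7   0.41  2.27 -1.11] 0.0 0.0
129 ((493.13995361328125, 427.36822509765625), (13.956463813781738, 50.03599548339844), 87.01790618896484)
76 ((493.84307861328125, 426.25726318359375), (13.37646484375, 49.53789138793945), 86.95604705810547)
```

step_arm:
  plan:
    - {"delta_pos": [0.045, -0.007, -0.078], "twist": [0, 0, 0]}
    - {"delta_pos": [0.089, -0.014, -0.156], "twist": [0, 0, 0]}
    - {"delta_pos": [0.089, -0.014, -0.156], "twist": [0, 0, 0]}

```text
t: 10.07
tool_pos: [592.1, 242.7, 27.2]
eef_rot: [0.257, 0.077, 0.963, -0.022]
wrist_force: [-0.5, 0.4, 0.2]
grip_width: 0.998
gripper_force: 0.0
```

step_arm:
  plan:
    - {"delta_pos": [0, 0, 0], "twist": [0, 0, 0]}
    - {"delta_pos": [0, 0, 0], "twist": [0, 0, 0]}
    - {"delta_pos": [0, 0, 0], "twist": [0, 0, 0]}
    - {"delta_pos": [0, 0, 0], "twist": [0, 0, 0]}
    - {"delta_pos": [0, 0, 0], "twist": [0, 0, 0]}
  fingers: 1
  force: 40

```text
t: 10.7
tool_pos: [591.4, 244.5, 30.8]
eef_rot: [0.26, 0.076, 0.963, -0.02]
wrist_force: [-5.6, -0.1, 6.7]
grip_width: 0.542
gripper_force: 40.0
```

Run:
```python
from go import *
bottle((582,246),85,-9,(650,270),-9)
```

```text
t 10.7 q [ 0.521  0.247  2.165 -0.839  0.438 -0.173] p [591.4 244.5  30.8] yaz 81.0 d [ 0.497 -0.079 -0.864] F [-5.6 -0.1  6.7] w 47.7 40.0
pre dp [-0.089, 0.014, 0.155] tw [0.0, 0.001, -0.0] rows 1.4 q [ 0.58  0.06  2.19 -0.66  0.58 -0.33] 0.0 0.0
grasp dp [0.089, -0.014, -0.156] tw [0.0, 0.0, 0.0] rows 1.4 q [ 0.52  0.25  2.16 -0.83  0.44 -0.18] 0.0 0.0
lift dp [0.0, 0.0, 0.26] tw [0.0, 0.0, 0.0] rows 2.1 q [ 0.52  0.05  2.09 -0.54  0.65 -0.51] 0.0 0.0
mid dp [0.108, 0.053, 0.046] tw [0.039, 0.247, -0.0] rows 4.2 q [ 0.31  0.49  1.42  0.12  1.47 -1.13] 0.0 0.0
turn dp [-0.023, 0.004, 0.018] tw [0.039, 0.247, 0.0] rows 4.2 q [ 0.21  0.95  0.95  0.4   2.21 -1.13] 0.0 0.0
near dp [0.0, 0.0, -0.188] tw [0.0, 0.0, 0.0] rows 1.5 q [ 0.21  1.04  0.98  0.38  2.11 -1.18] 0.0 0.0
ret dp [0.12, 0.0, 0.078] tw [0.0, 0.0, 0.0] rows 1.1 q [ 0.2   1.15  0.7   0.41  2.27 -1.11] 0.0 0.0
```

step_arm:
  plan:
    - {"delta_pos": [0, 0, 0.05], "twist": [0, 0, 0]}
    - {"delta_pos": [0, 0, 0.13], "twist": [0, 0, 0]}
    - {"delta_pos": [0, 0, 0.21], "twist": [0, 0, 0]}
    - {"delta_pos": [0, 0, 0.26], "twist": [0, 0, 0]}
    - {"delta_pos": [0, 0, 0.26], "twist": [0, 0, 0]}

```text
t: 11.32
tool_pos: [592.3, 244.9, 162.2]
eef_rot: [0.261, 0.076, 0.962, -0.019]
wrist_force: [-0.1, 0.1, -1.7]
grip_width: 0.543
gripper_force: 40.0
```

step_arm:
  plan:
    - {"delta_pos": [0.022, 0.011, 0.01], "twist": [0.008, 0.05, 0]}
    - {"delta_pos": [0.044, 0.022, 0.02], "twist": [0.016, 0.1, 0]}
    - {"delta_pos": [0.066, 0.033, 0.03], "twist": [0.024, 0.15, 0]}
    - {"delta_pos": [0.088, 0.044, 0.04], "twist": [0.032, 0.2, 0]}
    - {"delta_pos": [0.108, 0.053, 0.046], "twist": [0.039, 0.247, 0]}

```text
t: 11.95
tool_pos: [645.4, 270.3, 180.9]
eef_rot: [-0.132, 0.078, 0.988, 0.009]
wrist_force: [-0.2, 0.2, -2.0]
grip_width: 0.543
gripper_force: 4.0
```

step_arm:
  plan:
    - {"delta_pos": [-0.005, 0.001, 0.004], "twist": [0.008, 0.05, 0]}
    - {"delta_pos": [-0.009, 0.002, 0.008], "twist": [0.016, 0.1, 0]}
    - {"delta_pos": [-0.014, 0.003, 0.012], "twist": [0.024, 0.15, 0]}
    - {"delta_pos": [-0.019, 0.004, 0.016], "twist": [0.032, 0.2, 0]}
    - {"delta_pos": [-0.023, 0.004, 0.018], "twist": [0.039, 0.247, 0]}

```text
t: 12.58
tool_pos: [633.7, 272.1, 188.5]
eef_rot: [-0.501, 0.069, 0.862, 0.038]
wrist_force: [-0.5, 0.6, -3.5]
grip_width: 0.539
gripper_force: 40.0
```

Run:
```python
from go import *
go([('turn',[650,270,202],-9,-60),('near',[650,270,108],-9,-60)])
for n in('scene','top'):
    im,d,P=shot(n,n+'2')
    for m in robot.masks_of(n,'bottle_b')[:1]:
        x,y=P[...,0],P[...,1]
    cv2.imwrite(f'pics/{n}2c.png',cv2.resize(im[60:380,300:620] if n=='scene' else im[80:320,120:440],(600,600) if n=='scene' else (640,480))[:,:,::-1])
```

```text
t 12.575 q [ 0.214  0.958  0.95   0.402  2.214 -1.127] p [633.7 272.1 188.5] yaz 81.0 d [-0.858  0.134 -0.496] F [-0.5  0.6 -3.5] w 47.4 40.0
turn dp [0.0, 0.001, 0.008] tw [0.001, -0.002, -0.0] rows 0.1 q [ 0.21  0.95  0.95  0.4   2.21 -1.13] 0.0 0.0
near dp [0.0, 0.0, -0.188] tw [0.0, 0.0, 0.0] rows 1.5 q [ 0.21  1.04  0.98  0.38  2.11 -1.18] 0.0 0.0
```

View pics/scene2c.png

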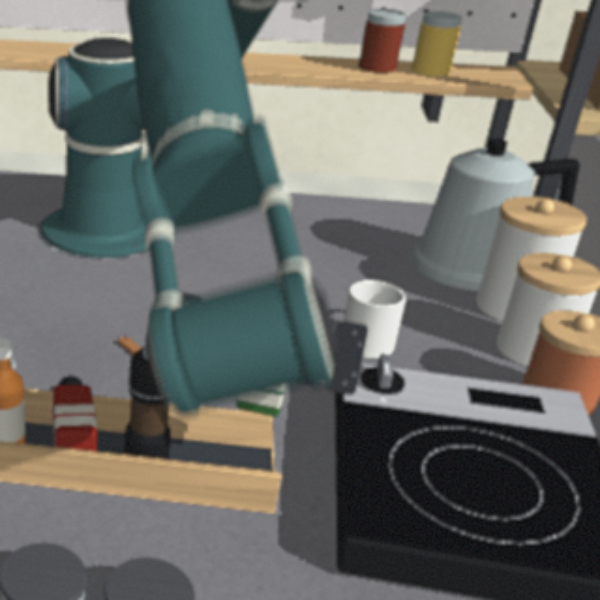

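Run:
```python
from h import *
for n in('scene','top'):
    im,d,P=shot(n); hsv=cv2.cvtColor(im,cv2.COLOR_RGB2HSV)
    m=(hsv[...,0]>45)&(hsv[...,0]<85)&(hsv[...,1]>90)&(P[...,0]>500)&(P[...,0]<720)&(P[...,1]>180)&(P[...,1]<340)&(P[...,2]>10)
    Q=P[m]; print(n,len(Q)); 
    if len(Q)>5: print(np.percentile(Q,[3,50,97],axis=0).round(0))
    for k in robot.masks_of(n,'bottle_b')[:4]:
        Q=P[k['pixels']];print(k['conf'],k['location'],np.nanpercentile(Q,[3,50,97],axis=0).round().tolist())
```

```text
scene 55
[[664. 249. 118.]
 [668. 267. 121.]
 [672. 286. 126.]]
0.93 [279.1, 336.7] [[562.0, 33.0, 45.0], [648.0, 59.0, 65.0], [683.0, 86.0, 68.0]]
0.75 [272.5, 259.6] [[555.0, -150.0, 25.0], [645.0, -120.0, 64.0], [680.0, -94.0, 68.0]]
0.57 [275.7, 442.0] [[657.0, 252.0, 114.0], [669.0, 277.0, 125.0], [672.0, 292.0, 141.0]]
top 183
[[621. 262. 186.]
 [627. 280. 216.]
 [642. 296. 235.]]
0.87 [195.4, 375.6] [[552.0, -149.0, 33.0], [616.0, -124.0, 65.0], [672.0, -96.0, 71.0]]
0.82 [188.2, 296.3] [[556.0, 30.0, 47.0], [618.0, 54.0, 65.0], [675.0, 84.0, 71.0]]
0.71 [161.2, 188.2] [[622.0, 261.0, 146.0], [632.0, 276.0, 224.0], [659.0, 294.0, 251.0]]
```

View pics/top2c.png

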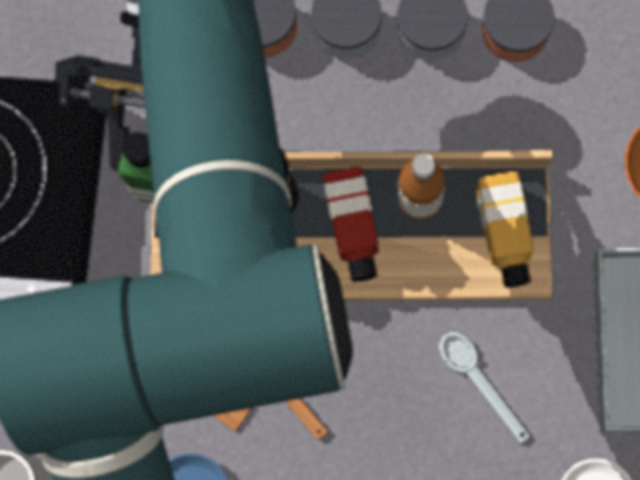

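step_arm:
  plan:
    - {"delta_pos": [0, 0, -0.08], "twist": [0, 0, 0]}
    - {"delta_pos": [0, 0, -0.15], "twist": [0, 0, 0]}
    - {"delta_pos": [0, 0, -0.185], "twist": [0, 0, 0]}
    - {"delta_pos": [0, 0, -0.185], "twist": [0, 0, 0]}

```text
t: 13.48
tool_pos: [632.6, 272.5, 97.2]
eef_rot: [-0.499, 0.068, 0.863, 0.038]
wrist_force: [0.2, 0.3, -1.7]
grip_width: 0.537
gripper_force: 40.0
```

step_arm:
  plan:
    - {"delta_pos": [0, 0, -0.006], "twist": [0, 0, 0]}
    - {"delta_pos": [0, 0, -0.012], "twist": [0, 0, 0]}
    - {"delta_pos": [0, 0, -0.012], "twist": [0, 0, 0]}

```text
t: 13.85
tool_pos: [634.1, 272.7, 93.8]
eef_rot: [-0.497, 0.068, 0.864, 0.039]
wrist_force: [0.5, -0.7, -2.7]
grip_width: 0.539
gripper_force: 40.0
```

```bash
cat > gr.py <<'E'
from h import *
im,d,P=shot('scene'); hsv=cv2.cvtColor(im,cv2.COLOR_RGB2HSV)
m=(hsv[...,0]>45)&(hsv[...,0]<85)&(hsv[...,1]>90)&(P[...,0]>500)&(P[...,0]<720)&(P[...,1]>180)&(P[...,1]<340)&(P[...,2]>10)
Q=P[m]; print(len(Q)); 
if len(Q)>5: print(np.percentile(Q,[3,50,97],axis=0).round(0))
E
python3 -c "
from gr import *
st()"
```

```text
0
t 13.9 q [ 0.215  1.041  0.977  0.372  2.106 -1.181] p [634.  272.7  93.8] yaz 81.1 d [-0.854  0.134 -0.502] F [ 0.1  0.4 -1.7] w 47.5 40.0
```

step_arm:
  plan:
    - {"delta_pos": [0, 0, -0.004], "twist": [0, 0, 0]}
    - {"delta_pos": [0, 0, -0.004], "twist": [0, 0, 0]}
    - {"delta_pos": [0, 0, -0.004], "twist": [0, 0, 0]}

```text
t: 14.28
tool_pos: [633.9, 272.7, 92.8]
eef_rot: [-0.498, 0.067, 0.864, 0.039]
wrist_force: [-1.3, 0.2, 6.0]
grip_width: 0.54
gripper_force: 40.0
```

step_arm:
  plan:
    - {"delta_pos": [0, 0, -0.004], "twist": [0, 0, 0]}
    - {"delta_pos": [0, 0, -0.004], "twist": [0, 0, 0]}

```text
t: 14.52
tool_pos: [633.9, 272.7, 92.8]
eef_rot: [-0.498, 0.067, 0.864, 0.039]
wrist_force: [-0.8, -0.4, 10.4]
grip_width: 0.541
gripper_force: 40.0
```

step_arm:
  plan:
    - {"delta_pos": [0, 0, 0.006], "twist": [0, 0, 0]}
    - {"delta_pos": [0, 0, 0.006], "twist": [0, 0, 0]}
    - {"delta_pos": [0, 0, 0.006], "twist": [0, 0, 0]}
    - {"delta_pos": [0, 0, 0.006], "twist": [0, 0, 0]}
    - {"delta_pos": [0.03, -0.005, 0.024], "twist": [0, 0, 0]}
  fingers: -1

```text
t: 15.15
tool_pos: [647.7, 270.3, 100.2]
eef_rot: [-0.499, 0.068, 0.863, 0.038]
wrist_force: [-1.0, 0.0, -0.1]
grip_width: 0.997
gripper_force: 0.0
```

step_arm:
  plan:
    - {"delta_pos": [0.09, -0.014, 0.055], "twist": [0, 0, 0]}
    - {"delta_pos": [0.12, -0.02, 0.13], "twist": [0, 0, 0]}
    - {"delta_pos": [0.12, -0.02, 0.24], "twist": [0, -0.05, 0]}
    - {"delta_pos": [0.06, -0.06, 0.3], "twist": [0, -0.1, 0]}
    - {"delta_pos": [0, -0.1, 0.36], "twist": [0, -0.15, 0]}

```text
t: 15.78
tool_pos: [649.0, 219.7, 281.8]
eef_rot: [-0.279, 0.056, 0.957, 0.054]
wrist_force: [1.0, -0.5, 1.3]
grip_width: 0.999
gripper_force: 0.0
```

```bash
cat >> go.py <<'E'
def tilt(y0,y1):
    """upright check: columns of bottle by z, both cameras"""
    for n in('scene','top'):
        im,d,P=shot(n); x,y,z=P[...,0],P[...,1],P[...,2]
        for zl in((25,50),(50,75),(75,100),(100,115),(120,152)):
            m=(y>y0)&(y<y1)&(x>600)&(x<690)&(z>zl[0])&(z<zl[1]); Q=P[m]
            if len(Q)>8: print(n,zl,len(Q),np.percentile(Q[:,:2],[3,50,97],axis=0).round().tolist())
E
python3 - <<'E'
from go import *
tilt(215,330)
bottle((564,42),121,13,(656,61),0,flip=1)
E
```

```text
scene (25, 50) 112 [[654.0, 245.0], [669.0, 266.0], [674.0, 294.0]]
scene (50, 75) 237 [[656.0, 244.0], [669.0, 269.0], [674.0, 294.0]]
scene (75, 100) 236 [[661.0, 245.0], [669.0, 268.0], [674.0, 291.0]]
scene (100, 115) 159 [[647.0, 245.0], [669.0, 269.0], [673.0, 293.0]]
scene (120, 152) 315 [[635.0, 254.0], [656.0, 270.0], [663.0, 286.0]]
top (100, 115) 15 [[625.0, 288.0], [628.0, 293.0], [656.0, 297.0]]
top (120, 152) 27 [[631.0, 281.0], [640.0, 285.0], [652.0, 292.0]]
t 15.875 q [ 0.177  0.586  1.16   0.242  1.916 -1.255] p [644.3 218.7 291.9] yaz 82.1 d [-0.525  0.135 -0.84 ] F [1.1 0.5 0.7] w 87.9 0.0
pre dp [-0.23, -0.369, -0.367] tw [-0.022, 0.032, -0.884] rows 14.9 q [-0.08 -0.16  2.4   0.38  0.42  0.95] 0.0 0.0
grasp dp [0.088, 0.02, -0.156] tw [0.0, 0.0, 0.0] rows 1.4 q [-0.05  0.09  2.36  0.64  0.23  0.71] 0.0 0.0
lift dp [0.0, 0.0, 0.26] tw [0.0, 0.0, 0.0] rows 2.1 q [-0.05 -0.14  2.27  0.28  0.52  1.09] 0.0 0.0
mid dp [0.156, 0.034, 0.118] tw [-0.028, 0.249, -0.068] rows 4.4 q [0.05 0.41 1.47 0.01 1.52 1.62] 0.0 0.0
turn dp [-0.023, 0.0, 0.018] tw [0.0, 0.25, 0.0] rows 4.2 q [0.04 0.89 0.99 0.05 2.3  1.62] 0.0 0.0
near dp [0.0, 0.0, -0.188] tw [0.0, 0.0, 0.0] rows 1.5 q [0.04 0.97 1.03 0.04 2.19 1.61] 0.0 0.0
ret dp [0.12, 0.0, 0.078] tw [0.0, 0.0, 0.0] rows 1.1 q [0.04 1.08 0.76 0.04 2.35 1.62] 0.0 0.0
```

Run:
```python
from go import *
go([('a',[520,150,270],-75,0)])
```

```text
t 15.875 q [ 0.177  0.586  1.16   0.242  1.916 -1.255] p [644.3 218.7 291.9] yaz 82.1 d [-0.525  0.135 -0.84 ] F [1.1 0.5 0.7] w 87.9 0.0
a dp [-0.249, -0.137, -0.082] tw [-0.145, -0.128, -0.368] rows 7.0 q [ 0.23  0.    1.88  0.    1.26 -0.03] 0.0 0.0
```

step_arm:
  plan:
    - {"delta_pos": [-0.249, -0.137, 0], "twist": [-0.145, -0.128, -0.368]}
    - {"delta_pos": [-0.249, -0.137, 0], "twist": [-0.145, -0.128, -0.368]}
    - {"delta_pos": [-0.249, -0.137, 0], "twist": [-0.145, -0.128, -0.368]}
    - {"delta_pos": [-0.249, -0.137, -0.08], "twist": [-0.145, -0.128, -0.368]}
    - {"delta_pos": [-0.249, -0.137, -0.08], "twist": [-0.145, -0.128, -0.368]}

```text
t: 16.5
tool_pos: [522.5, 150.9, 237.6]
eef_rot: [-0.09, 0.473, 0.876, 0.016]
wrist_force: [-0.6, 0.9, 0.0]
grip_width: 1.002
gripper_force: 0.0
```

step_arm:
  plan:
    - {"delta_pos": [-0.04, -0.1, 0], "twist": [0, 0, -0.06]}
    - {"delta_pos": [-0.08, -0.2, 0], "twist": [0, 0, -0.12]}
    - {"delta_pos": [-0.08, -0.2, 0], "twist": [0, 0, -0.12]}

```text
t: 16.88
tool_pos: [483.4, 49.3, 240.8]
eef_rot: [-0.084, 0.628, 0.773, 0.033]
wrist_force: [0.3, 0.2, 1.0]
grip_width: 1.002
gripper_force: 0.0
```

Run:
```python
from go import *
bottle((564,42),121,13,(656,61),0,flip=1)
im,d,P=shot('top'); x,y,z=P[...,0],P[...,1],P[...,2]
m=(x>530)&(x<700)&(abs(y-57)<42)&(z>62)&(z<70);Q=P[m];print(len(Q),cv2.minAreaRect(Q[:,:2].astype(np.float32)))
m=(x>530)&(x<590)&(abs(y-45)<30)&(z>35)&(z<61);Q=P[m];print(len(Q),np.percentile(Q,[3,50,97],axis=0).round())
```

```text
t 16.875 q [-0.057 -0.042  1.948  0.157  1.336 -0.307] p [483.4  49.3 240.8] yaz 12.0 d [-0.088  0.157 -0.984] F [0.3 0.2 1. ] w 88.2 0.0
pre dp [0.092, -0.031, -0.265] tw [0.094, -0.082, -0.492] rows 8.5 q [-0.08 -0.16  2.4   0.38  0.42  0.95] 0.0 0.0
grasp dp [0.088, 0.02, -0.156] tw [0.0, 0.0, 0.0] rows 1.4 q [-0.05  0.09  2.36  0.64  0.23  0.71] 0.0 0.0
lift dp [0.0, 0.0, 0.26] tw [0.0, 0.0, 0.0] rows 2.1 q [-0.05 -0.14  2.27  0.28  0.52  1.09] 0.0 0.0
mid dp [0.156, 0.034, 0.118] tw [-0.028, 0.249, -0.068] rows 4.4 q [0.05 0.41 1.47 0.01 1.52 1.62] 0.0 0.0
turn dp [-0.023, 0.0, 0.018] tw [0.0, 0.25, 0.0] rows 4.2 q [0.04 0.89 0.99 0.05 2.3  1.62] 0.0 0.0
near dp [0.0, 0.0, -0.188] tw [0.0, 0.0, 0.0] rows 1.5 q [0.04 0.97 1.03 0.04 2.19 1.61] 0.0 0.0
ret dp [0.12, 0.0, 0.078] tw [0.0, 0.0, 0.0] rows 1.1 q [0.04 1.08 0.76 0.04 2.35 1.62] 0.0 0.0
0 ((0.0, 0.0), (0.0, 0.0), 0.0)Traceback (most recent call last):
  File "<stdin>", line 5, in <module>
    return _quantile_unchecked(
        a, q, axis, out, overwrite_input, method, keepdims, weights)
    return _ureduce(a,
                    func=_quantile_ureduce_func,
    ...<5 lines>...
                    overwrite_input=overwrite_input,
                    method=method)
    r = func(a, **kwargs)
    result = _quantile(arr,
                       quantiles=q,
    ...<2 lines>...
                       out=out,
                       weights=wgt)
    slices_having_nans = np.isnan(arr[-1, ...])
                                  ~~~^^^^^^^^^
IndexError: index -1 is out of bounds for axis 0 with size 0
```

step_arm:
  plan:
    - {"delta_pos": [-0.08, -0.03, 0.05], "twist": [0.019, -0.016, -0.098]}
    - {"delta_pos": [-0.08, -0.03, 0.05], "twist": [0.038, -0.033, -0.197]}
    - {"delta_pos": [-0.08, -0.03, 0.05], "twist": [0.056, -0.049, -0.295]}
    - {"delta_pos": [-0.08, -0.03, 0.05], "twist": [0.075, -0.066, -0.394]}
    - {"delta_pos": [-0.08, -0.03, 0.05], "twist": [0.094, -0.082, -0.492]}

```text
t: 17.55
tool_pos: [445.3, 37.5, 266.5]
eef_rot: [-0.056, 0.889, 0.418, 0.178]
wrist_force: [-0.7, 1.0, -0.1]
grip_width: 1.004
gripper_force: 0.0
```

Run:
```python
from go import *
bottle((564,42),121,13,(656,61),0,flip=1)
im,d,P=shot('scene'); x,y,z=P[...,0],P[...,1],P[...,2]
m=(x>590)&(x<700)&(abs(y-57)<42)&(z>62)&(z<70);Q=P[m];print(len(Q),cv2.minAreaRect(Q[:,:2].astype(np.float32)))
```

```text
t 17.55 q [-0.203 -0.384  2.209  0.339  1.114  0.37 ] p [445.3  37.5 266.5] yaz -40.2 d [ 0.27   0.249 -0.93 ] F [-0.7  1.  -0.1] w 88.3 0.0
pre dp [0.168, -0.007, -0.316] tw [0.039, -0.033, -0.203] rows 3.5 q [-0.08 -0.16  2.4   0.38  0.42  0.95] 0.0 0.0
grasp dp [0.088, 0.02, -0.156] tw [0.0, 0.0, 0.0] rows 1.4 q [-0.05  0.09  2.36  0.64  0.23  0.71] 0.0 0.0
lift dp [0.0, 0.0, 0.26] tw [0.0, 0.0, 0.0] rows 2.1 q [-0.05 -0.14  2.27  0.28  0.52  1.09] 0.0 0.0
mid dp [0.156, 0.034, 0.118] tw [-0.028, 0.249, -0.068] rows 4.4 q [0.05 0.41 1.47 0.01 1.52 1.62] 0.0 0.0
turn dp [-0.023, 0.0, 0.018] tw [0.0, 0.25, 0.0] rows 4.2 q [0.04 0.89 0.99 0.05 2.3  1.62] 0.0 0.0
near dp [0.0, 0.0, -0.188] tw [0.0, 0.0, 0.0] rows 1.5 q [0.04 0.97 1.03 0.04 2.19 1.61] 0.0 0.0
ret dp [0.12, 0.0, 0.078] tw [0.0, 0.0, 0.0] rows 1.1 q [0.04 1.08 0.76 0.04 2.35 1.62] 0.0 0.0
531 ((635.1151733398438, 58.159358978271484), (93.79100799560547, 48.97003173828125), 11.224401473999023)
```

step_arm:
  plan:
    - {"delta_pos": [0.1, -0.007, -0.05], "twist": [0.039, -0.033, -0.203]}
    - {"delta_pos": [0.168, -0.007, -0.12], "twist": [0.039, -0.033, -0.203]}
    - {"delta_pos": [0.168, -0.007, -0.22], "twist": [0.039, -0.033, -0.203]}
    - {"delta_pos": [0.168, -0.007, -0.316], "twist": [0.039, -0.033, -0.203]}
    - {"delta_pos": [0.168, -0.007, -0.316], "twist": [0.039, -0.033, -0.203]}

```text
t: 18.23
tool_pos: [524.1, 35.3, 102.5]
eef_rot: [-0.031, 0.961, 0.114, 0.25]
wrist_force: [-0.4, -0.7, 0.5]
grip_width: 0.998
gripper_force: 0.0
```

Run:
```python
from go import *
bottle((564,42),121,13,(656,61),0,flip=1)
```

```text
t 18.225 q [-0.08  -0.149  2.403  0.38   0.427  0.944] p [524.1  35.3 102.5] yaz -76.4 d [ 0.473  0.116 -0.873] F [-0.4 -0.7  0.5] w 87.9 0.0
pre dp [0.011, -0.003, 0.012] tw [0.0, -0.005, -0.003] rows 0.1 q [-0.08 -0.16  2.4   0.38  0.42  0.95] 0.0 0.0
grasp dp [0.088, 0.02, -0.156] tw [0.0, 0.0, 0.0] rows 1.4 q [-0.05  0.09  2.36  0.64  0.23  0.71] 0.0 0.0
lift dp [0.0, 0.0, 0.26] tw [0.0, 0.0, 0.0] rows 2.1 q [-0.05 -0.14  2.27  0.28  0.52  1.09] 0.0 0.0
mid dp [0.156, 0.034, 0.118] tw [-0.028, 0.249, -0.068] rows 4.4 q [0.05 0.41 1.47 0.01 1.52 1.62] 0.0 0.0
turn dp [-0.023, 0.0, 0.018] tw [0.0, 0.25, 0.0] rows 4.2 q [0.04 0.89 0.99 0.05 2.3  1.62] 0.0 0.0
near dp [0.0, 0.0, -0.188] tw [0.0, 0.0, 0.0] rows 1.5 q [0.04 0.97 1.03 0.04 2.19 1.61] 0.0 0.0
ret dp [0.12, 0.0, 0.078] tw [0.0, 0.0, 0.0] rows 1.1 q [0.04 1.08 0.76 0.04 2.35 1.62] 0.0 0.0
```

step_arm:
  plan:
    - {"delta_pos": [0.05, 0.01, -0.078], "twist": [0, 0, 0]}
    - {"delta_pos": [0.092, 0.02, -0.158], "twist": [0, 0, 0]}
    - {"delta_pos": [0.092, 0.02, -0.158], "twist": [0, 0, 0]}

```text
t: 18.6
tool_pos: [575.2, 44.2, 27.3]
eef_rot: [-0.03, 0.96, 0.113, 0.254]
wrist_force: [0.8, -0.2, 0.2]
grip_width: 1.001
gripper_force: 0.0
```

step_arm:
  plan:
    - {"delta_pos": [0, 0, 0], "twist": [0, 0, 0]}
    - {"delta_pos": [0, 0, 0], "twist": [0, 0, 0]}
    - {"delta_pos": [0, 0, 0], "twist": [0, 0, 0]}
    - {"delta_pos": [0, 0, 0], "twist": [0, 0, 0]}
    - {"delta_pos": [0, 0, 0], "twist": [0, 0, 0]}
  fingers: 1
  force: 55

```text
t: 19.23
tool_pos: [574.2, 43.3, 29.8]
eef_rot: [-0.029, 0.96, 0.111, 0.256]
wrist_force: [-2.9, 0.1, 3.0]
grip_width: 0.46
gripper_force: 6.3
```

step_arm:
  plan:
    - {"delta_pos": [0, 0, 0], "twist": [0, 0, 0]}
    - {"delta_pos": [0, 0, 0], "twist": [0, 0, 0]}

```text
t: 19.48
tool_pos: [574.4, 43.0, 29.5]
eef_rot: [-0.029, 0.96, 0.111, 0.256]
wrist_force: [-4.3, -0.7, 6.4]
grip_width: 0.357
gripper_force: 55.0
```

Run:
```python
from go import *
bottle((564,42),121,13,(656,61),0,flip=1)
```

```text
t 19.475 q [-0.05   0.095  2.355  0.638  0.232  0.701] p [574.4  43.   29.5] yaz -76.8 d [ 0.485  0.113 -0.867] F [-4.3 -0.7  6.4] w 31.4 55.0
pre dp [-0.09, -0.018, 0.158] tw [0.001, -0.001, -0.001] rows 1.5 q [-0.08 -0.16  2.4   0.38  0.42  0.95] 0.0 0.0
grasp dp [0.088, 0.02, -0.156] tw [0.0, 0.0, 0.0] rows 1.4 q [-0.05  0.09  2.36  0.64  0.23  0.71] 0.0 0.0
lift dp [0.0, 0.0, 0.26] tw [0.0, 0.0, 0.0] rows 2.1 q [-0.05 -0.14  2.27  0.28  0.52  1.09] 0.0 0.0
mid dp [0.156, 0.034, 0.118] tw [-0.028, 0.249, -0.068] rows 4.4 q [0.05 0.41 1.47 0.01 1.52 1.62] 0.0 0.0
turn dp [-0.023, 0.0, 0.018] tw [0.0, 0.25, 0.0] rows 4.2 q [0.04 0.89 0.99 0.05 2.3  1.62] 0.0 0.0
near dp [0.0, 0.0, -0.188] tw [0.0, 0.0, 0.0] rows 1.5 q [0.04 0.97 1.03 0.04 2.19 1.61] 0.0 0.0
ret dp [0.12, 0.0, 0.078] tw [0.0, 0.0, 0.0] rows 1.1 q [0.04 1.08 0.76 0.04 2.35 1.62] 0.0 0.0
```

step_arm:
  plan:
    - {"delta_pos": [0, 0, 0.04], "twist": [0, 0, 0]}
    - {"delta_pos": [0, 0, 0.1], "twist": [0, 0, 0]}
    - {"delta_pos": [0, 0, 0.18], "twist": [0, 0, 0]}
    - {"delta_pos": [0, 0, 0.26], "twist": [0, 0, 0]}
    - {"delta_pos": [0, 0, 0.26], "twist": [0, 0, 0]}

```text
t: 20.1
tool_pos: [576.8, 43.0, 163.2]
eef_rot: [-0.028, 0.959, 0.112, 0.259]
wrist_force: [-0.2, 0.9, -1.1]
grip_width: 0.359
gripper_force: 55.0
```

Run:
```python
from go import *
bottle((564,42),121,13,(656,61),0,flip=1)
for n in('scene','top'):
    im,d,P=shot(n,n+'3'); x,y,z=P[...,0],P[...,1],P[...,2]
    hsv=cv2.cvtColor(im,cv2.COLOR_RGB2HSV); 
    m=((hsv[...,0]<8)|(hsv[...,0]>170))&(hsv[...,1]>110)&(x>540)&(x<720)&(abs(y-57)<50)&(z>20);Q=P[m]
    print(n,len(Q),np.percentile(Q,[2,50,98],axis=0).round().tolist())
    if len(Q)>20: print(np.polyfit(Q[:,0],Q[:,2],1))
```

```text
t 20.1 q [-0.049 -0.137  2.268  0.28   0.517  1.081] p [576.8  43.  163.2] yaz -76.8 d [ 0.491  0.112 -0.864] F [-0.2  0.9 -1.1] w 31.6 55.0
pre dp [-0.095, -0.018, -0.109] tw [0.001, 0.001, -0.001] rows 1.2 q [-0.08 -0.16  2.4   0.38  0.42  0.95] 0.0 0.0
grasp dp [0.088, 0.02, -0.156] tw [0.0, 0.0, 0.0] rows 1.4 q [-0.05  0.09  2.36  0.64  0.23  0.71] 0.0 0.0
lift dp [0.0, 0.0, 0.26] tw [0.0, 0.0, 0.0] rows 2.1 q [-0.05 -0.14  2.27  0.28  0.52  1.09] 0.0 0.0
mid dp [0.156, 0.034, 0.118] tw [-0.028, 0.249, -0.068] rows 4.4 q [0.05 0.41 1.47 0.01 1.52 1.62] 0.0 0.0
turn dp [-0.023, 0.0, 0.018] tw [0.0, 0.25, 0.0] rows 4.2 q [0.04 0.89 0.99 0.05 2.3  1.62] 0.0 0.0
near dp [0.0, 0.0, -0.188] tw [0.0, 0.0, 0.0] rows 1.5 q [0.04 0.97 1.03 0.04 2.19 1.61] 0.0 0.0
ret dp [0.12, 0.0, 0.078] tw [0.0, 0.0, 0.0] rows 1.1 q [0.04 1.08 0.76 0.04 2.35 1.62] 0.0 0.0
scene 662 [[571.0, 29.0, 156.0], [679.0, 62.0, 190.0], [688.0, 88.0, 200.0]]
[-2.05222616e-01  3.20355801e+02]
top 691 [[579.0, 27.0, 178.0], [608.0, 53.0, 195.0], [680.0, 84.0, 200.0]]
[-1.54749660e-02  2.02668397e+02]
```

step_arm:
  plan:
    - {"delta_pos": [0.031, 0.007, 0.03], "twist": [-0.006, 0.05, -0.014]}
    - {"delta_pos": [0.062, 0.014, 0.06], "twist": [-0.011, 0.1, -0.027]}
    - {"delta_pos": [0.094, 0.02, 0.09], "twist": [-0.017, 0.15, -0.041]}
    - {"delta_pos": [0.125, 0.027, 0.118], "twist": [-0.022, 0.2, -0.054]}
    - {"delta_pos": [0.156, 0.034, 0.118], "twist": [-0.028, 0.249, -0.068]}

```text
t: 20.82
tool_pos: [653.0, 60.7, 217.0]
eef_rot: [-0.002, 0.991, 0.002, -0.135]
wrist_force: [0.6, -0.1, -1.6]
grip_width: 0.36
gripper_force: 55.0
```

step_arm:
  plan:
    - {"delta_pos": [-0.005, 0, 0.004], "twist": [0, 0.05, 0]}
    - {"delta_pos": [-0.009, 0, 0.008], "twist": [0, 0.1, 0]}
    - {"delta_pos": [-0.014, 0, 0.012], "twist": [0, 0.15, 0]}
    - {"delta_pos": [-0.019, 0, 0.016], "twist": [0, 0.2, 0]}
    - {"delta_pos": [-0.023, 0, 0.018], "twist": [0, 0.25, 0]}

```text
t: 21.45
tool_pos: [640.6, 60.3, 223.5]
eef_rot: [-0.003, 0.863, 0.002, -0.505]
wrist_force: [-1.0, 0.2, -1.7]
grip_width: 0.358
gripper_force: 55.0
```

```bash
cat > look.py <<'E'
from go import *
def look(n,y0,y1,hl,hh):
    im,d,P=shot(n); x,y,z=P[...,0],P[...,1],P[...,2]
    hsv=cv2.cvtColor(im,cv2.COLOR_RGB2HSV); h=hsv[...,0].astype(int)
    m=(((h-hl)%180)<((hh-hl)%180))&(hsv[...,1]>110)&(x>540)&(x<760)&(y>y0)&(y<y1)&(z>22);Q=P[m]
    print(n,len(Q))
    if len(Q)>5: print(np.percentile(Q,[2,50,98],axis=0).round().tolist())
E
python3 - <<'E'
from look import *
look('scene',0,120,170,8); look('top',0,120,170,8)
go([('near',[656,61,144],0,-60),('ret',[716,61,185],0,-60)],1)
E
```

```text
scene 104
[[662.0, 41.0, 119.0], [677.0, 65.0, 126.0], [679.0, 84.0, 182.0]]
top 0
t 21.55 q [0.037 0.909 0.994 0.047 2.303 1.615] p [639.4  60.1 215.8] yaz -90.0 d [-0.875  0.003 -0.484] F [ 0.1 -0.4 -4.4] w 31.3 55.0
near dp [0.0, 0.002, -0.163] tw [-0.002, -0.006, -0.0] rows 1.3 q [0.04 0.97 1.03 0.04 2.19 1.61] 0.0 0.0
ret dp [0.12, 0.0, 0.082] tw [0.0, 0.0, 0.0] rows 1.2 q [0.04 1.07 0.76 0.04 2.35 1.62] 0.0 0.0
```

step_arm:
  plan:
    - {"delta_pos": [0, 0, -0.06], "twist": [0, 0, 0]}
    - {"delta_pos": [0, 0, -0.12], "twist": [0, 0, 0]}
    - {"delta_pos": [0, 0, -0.15], "twist": [0, 0, 0]}
    - {"delta_pos": [0, 0, -0.15], "twist": [0, 0, 0]}
    - {"delta_pos": [0, 0, -0.15], "twist": [0, 0, 0]}

```text
t: 22.18
tool_pos: [641.1, 60.2, 153.5]
eef_rot: [-0.002, 0.866, 0.002, -0.501]
wrist_force: [0.2, 0.4, -2.3]
grip_width: 0.36
gripper_force: 55.0
```

Run:
```python
from look import *
look('scene',0,120,170,8)
st(); tilt(15,105)
```

```text
scene 78
[[673.0, 39.0, 47.0], [678.0, 61.0, 53.0], [681.0, 83.0, 58.0]]
t 22.225 q [0.037 0.954 1.021 0.043 2.213 1.61 ] p [641.3  60.2 153.8] yaz -90.0 d [-0.866  0.002 -0.5  ] F [ 0.6  0.  -1.1] w 31.7 55.0
scene (25, 50) 16 [[677.0, 40.0], [678.0, 58.0], [680.0, 78.0]]
scene (50, 75) 189 [[646.0, 39.0], [678.0, 64.0], [681.0, 85.0]]
scene (75, 100) 22 [[646.0, 81.0], [677.0, 84.0], [681.0, 85.0]]
```

step_arm:
  plan:
    - {"delta_pos": [0, 0, -0.025], "twist": [0, 0, 0]}
    - {"delta_pos": [0, 0, -0.042], "twist": [0, 0, 0]}
    - {"delta_pos": [0, 0, -0.042], "twist": [0, 0, 0]}
    - {"delta_pos": [0, 0, -0.042], "twist": [0, 0, 0]}

```text
t: 22.82
tool_pos: [640.6, 60.2, 130.9]
eef_rot: [-0.002, 0.865, 0.002, -0.502]
wrist_force: [1.1, 0.4, -1.8]
grip_width: 0.362
gripper_force: 55.0
```

step_arm:
  plan:
    - {"delta_pos": [0, 0, -0.005], "twist": [0, 0, 0]}
    - {"delta_pos": [0, 0, -0.005], "twist": [0, 0, 0]}
    - {"delta_pos": [0, 0, -0.005], "twist": [0, 0, 0]}

```text
t: 23.2
tool_pos: [640.8, 60.2, 128.9]
eef_rot: [-0.002, 0.865, 0.002, -0.501]
wrist_force: [0.5, 0.0, -1.7]
grip_width: 0.357
gripper_force: 55.0
```

step_arm:
  plan:
    - {"delta_pos": [0, 0, -0.004], "twist": [0, 0, 0]}
    - {"delta_pos": [0, 0, -0.004], "twist": [0, 0, 0]}
    - {"delta_pos": [0, 0, -0.004], "twist": [0, 0, 0]}

```text
t: 23.58
tool_pos: [640.8, 60.1, 126.6]
eef_rot: [-0.002, 0.865, 0.002, -0.501]
wrist_force: [0.2, -0.2, -1.7]
grip_width: 0.357
gripper_force: 55.0
```

step_arm:
  plan:
    - {"delta_pos": [0, 0, -0.004], "twist": [0, 0, 0]}
    - {"delta_pos": [0, 0, -0.004], "twist": [0, 0, 0]}
    - {"delta_pos": [0, 0, -0.004], "twist": [0, 0, 0]}

```text
t: 23.95
tool_pos: [640.7, 60.3, 126.5]
eef_rot: [-0.002, 0.865, 0.002, -0.502]
wrist_force: [-0.5, 0.5, 5.9]
grip_width: 0.364
gripper_force: 55.0
```

step_arm:
  plan:
    - {"delta_pos": [0, 0, 0.006], "twist": [0, 0, 0]}
    - {"delta_pos": [0, 0, 0.006], "twist": [0, 0, 0]}
    - {"delta_pos": [0.01, 0, 0.012], "twist": [0, 0, 0]}
    - {"delta_pos": [0.04, 0, 0.03], "twist": [0, 0, 0]}
    - {"delta_pos": [0.1, 0, 0.07], "twist": [0, 0, 0]}
  fingers: -0.14

```text
t: 24.58
tool_pos: [690.5, 60.1, 159.1]
eef_rot: [-0.002, 0.864, 0.002, -0.503]
wrist_force: [0.9, -0.9, 0.7]
grip_width: 0.573
gripper_force: 0.0
```

step_arm:
  plan:
    - {"delta_pos": [0.06, 0, 0.1], "twist": [0, 0, 0]}
    - {"delta_pos": [0.06, 0, 0.2], "twist": [0, -0.05, 0]}
    - {"delta_pos": [0.06, 0, 0.28], "twist": [0, -0.1, 0]}
    - {"delta_pos": [0, -0.1, 0.3], "twist": [0, -0.15, 0]}
    - {"delta_pos": [-0.1, -0.2, 0.3], "twist": [0, -0.2, 0]}
  fingers: -1

```text
t: 25.2
tool_pos: [647.9, -35.4, 311.9]
eef_rot: [-0.001, 0.979, 0.003, -0.204]
wrist_force: [0.9, -0.8, 2.1]
grip_width: 0.997
gripper_force: 0.0
```

Run:
```python
from look import *
tilt(15,105)
go([('a',[480,-140,250],11.3,0)],1)
```

```text
scene (25, 50) 94 [[641.0, 37.0], [677.0, 66.0], [680.0, 85.0]]
scene (50, 75) 228 [[646.0, 37.0], [678.0, 64.0], [681.0, 85.0]]
scene (75, 100) 223 [[651.0, 39.0], [677.0, 63.0], [681.0, 84.0]]
scene (100, 115) 156 [[637.0, 38.0], [677.0, 64.0], [680.0, 84.0]]
scene (120, 152) 289 [[643.0, 46.0], [665.0, 62.0], [672.0, 77.0]]
top (25, 50) 14 [[616.0, 75.0], [631.0, 81.0], [675.0, 103.0]]
top (50, 75) 18 [[629.0, 72.0], [631.0, 79.0], [634.0, 85.0]]
top (75, 100) 18 [[630.0, 71.0], [632.0, 78.0], [634.0, 85.0]]
top (100, 115) 25 [[630.0, 70.0], [632.0, 77.0], [677.0, 85.0]]
top (120, 152) 115 [[637.0, 63.0], [652.0, 71.0], [671.0, 81.0]]
t 25.3 q [-0.081  0.441  1.293 -0.032  1.834  1.488] p [635.5 -37.6 312. ] yaz -90.0 d [-0.414  0.002 -0.91 ] F [ 0.5  0.7 -0.4] w 87.8 0.0
a dp [-0.311, -0.205, -0.162] tw [0.013, -0.135, 0.062] rows 3.2 q [-0.33 -0.07  1.98 -0.    1.23  1.04] 0.0 0.0
```

step_arm:
  plan:
    - {"delta_pos": [-0.12, -0.09, 0], "twist": [0.004, -0.045, 0.02]}
    - {"delta_pos": [-0.24, -0.18, -0.04], "twist": [0.009, -0.09, 0.041]}
    - {"delta_pos": [-0.311, -0.205, -0.1], "twist": [0.013, -0.135, 0.062]}
    - {"delta_pos": [-0.311, -0.205, -0.162], "twist": [0.013, -0.135, 0.062]}
    - {"delta_pos": [-0.311, -0.205, -0.162], "twist": [0.013, -0.135, 0.062]}

```text
t: 25.92
tool_pos: [488.3, -136.2, 226.7]
eef_rot: [-0.002, 0.995, 0.1, -0.001]
wrist_force: [1.3, 0.2, 0.1]
grip_width: 0.997
gripper_force: 0.0
```

Run:
```python
from look import *
im,d,P=shot('scene'); x,y,z=P[...,0],P[...,1],P[...,2]
m=(x>540)&(x<700)&(abs(y+125)<42)&(z>62)&(z<70);Q=P[m];print(len(Q),cv2.minAreaRect(Q[:,:2].astype(np.float32)))
bottle((593,-131.5),85,11.3,(650,-150),11.3,flip=1)
```

```text
535 ((628.9000854492188, -123.56546020507812), (102.16647338867188, 48.065120697021484), 10.845441818237305)
t 25.975 q [-0.322 -0.045  1.964  0.003  1.222  1.046] p [ 491.1 -136.6  228.9] yaz -78.4 d [ 0.002  0.003 -1.   ] F [ 0.9 -0.1  1.1] w 87.9 0.0
pre dp [0.134, -0.004, -0.241] tw [0.032, -0.163, -0.002] rows 2.8 q [-0.47 -0.02  2.28  0.64  0.55  0.41] 0.0 0.0
grasp dp [0.088, 0.018, -0.156] tw [0.0, 0.0, 0.0] rows 1.4 q [-0.41  0.19  2.24  0.84  0.39  0.23] 0.0 0.0
lift dp [0.0, 0.0, 0.26] tw [0.0, 0.0, 0.0] rows 2.1 q [-0.41 -0.02  2.17  0.52  0.62  0.6 ] 0.0 0.0
mid dp [0.086, -0.043, 0.046] tw [-0.049, 0.245, -0.0] rows 4.2 q [-0.21  0.43  1.5  -0.1   1.45  1.18] 0.0 0.0
turn dp [-0.023, -0.005, 0.018] tw [-0.049, 0.245, 0.0] rows 4.2 q [-0.13  0.9   1.04 -0.35  2.19  1.19] 0.0 0.0
near dp [0.0, 0.0, -0.188] tw [0.0, 0.0, 0.0] rows 1.5 q [-0.13  0.99  1.07 -0.33  2.09  1.24] 0.0 0.0
ret dp [0.12, 0.0, 0.078] tw [0.0, 0.0, 0.0] rows 1.1 q [-0.12  1.08  0.82 -0.35  2.23  1.18] 0.0 0.0
```

step_arm:
  plan:
    - {"delta_pos": [0, -0.004, 0], "twist": [0.011, -0.055, -0.001]}
    - {"delta_pos": [0.04, -0.004, -0.06], "twist": [0.022, -0.11, -0.001]}
    - {"delta_pos": [0.09, -0.004, -0.15], "twist": [0.032, -0.163, -0.002]}
    - {"delta_pos": [0.134, -0.004, -0.241], "twist": [0.032, -0.163, -0.002]}
    - {"delta_pos": [0.134, -0.004, -0.241], "twist": [0.032, -0.163, -0.002]}

```text
t: 26.6
tool_pos: [558.7, -137.4, 104.9]
eef_rot: [-0.027, 0.962, 0.095, 0.256]
wrist_force: [-0.2, 0.5, 0.5]
grip_width: 0.995
gripper_force: 0.0
```

step_arm:
  plan:
    - {"delta_pos": [0.044, 0.009, -0.078], "twist": [0, 0, 0]}
    - {"delta_pos": [0.088, 0.018, -0.15], "twist": [0, 0, 0]}
    - {"delta_pos": [0.088, 0.018, -0.15], "twist": [0, 0, 0]}

```text
t: 26.98
tool_pos: [605.0, -128.7, 33.5]
eef_rot: [-0.026, 0.961, 0.096, 0.259]
wrist_force: [-0.3, 0.4, 0.4]
grip_width: 1.002
gripper_force: 0.0
```

step_arm:
  plan:
    - {"delta_pos": [0, 0, 0], "twist": [0, 0, 0]}
    - {"delta_pos": [0, 0, 0], "twist": [0, 0, 0]}
    - {"delta_pos": [0, 0, 0], "twist": [0, 0, 0]}
    - {"delta_pos": [0, 0, 0], "twist": [0, 0, 0]}
    - {"delta_pos": [0, 0, 0], "twist": [0, 0, 0]}
  fingers: 1
  force: 40

```text
t: 27.6
tool_pos: [602.2, -129.6, 34.2]
eef_rot: [-0.025, 0.961, 0.095, 0.259]
wrist_force: [-5.6, -0.2, 7.5]
grip_width: 0.539
gripper_force: 40.0
```

Run:
```python
from look import *
bottle((593,-131.5),85,11.3,(650,-150),11.3,flip=1)
```

```text
t 27.6 q [-0.411  0.18   2.244  0.837  0.395  0.232] p [ 602.2 -129.6   34.2] yaz -78.8 d [ 0.493  0.096 -0.865] F [-5.6 -0.2  7.5] w 47.5 40.0
pre dp [-0.088, -0.018, 0.149] tw [0.0, 0.001, 0.0] rows 1.4 q [-0.47 -0.02  2.28  0.64  0.55  0.41] 0.0 0.0
grasp dp [0.088, 0.018, -0.156] tw [0.0, 0.0, 0.0] rows 1.4 q [-0.41  0.19  2.24  0.84  0.39  0.23] 0.0 0.0
lift dp [0.0, 0.0, 0.26] tw [0.0, 0.0, 0.0] rows 2.1 q [-0.41 -0.02  2.17  0.52  0.62  0.6 ] 0.0 0.0
mid dp [0.086, -0.043, 0.046] tw [-0.049, 0.245, -0.0] rows 4.2 q [-0.21  0.43  1.5  -0.1   1.45  1.18] 0.0 0.0
turn dp [-0.023, -0.005, 0.018] tw [-0.049, 0.245, 0.0] rows 4.2 q [-0.13  0.9   1.04 -0.35  2.19  1.19] 0.0 0.0
near dp [0.0, 0.0, -0.188] tw [0.0, 0.0, 0.0] rows 1.5 q [-0.13  0.99  1.07 -0.33  2.09  1.24] 0.0 0.0
ret dp [0.12, 0.0, 0.078] tw [0.0, 0.0, 0.0] rows 1.1 q [-0.12  1.08  0.82 -0.35  2.23  1.18] 0.0 0.0
```

step_arm:
  plan:
    - {"delta_pos": [0, 0, 0.05], "twist": [0, 0, 0]}
    - {"delta_pos": [0, 0, 0.13], "twist": [0, 0, 0]}
    - {"delta_pos": [0, 0, 0.21], "twist": [0, 0, 0]}
    - {"delta_pos": [0, 0, 0.254], "twist": [0, 0, 0]}
    - {"delta_pos": [0, 0, 0.254], "twist": [0, 0, 0]}

```text
t: 28.22
tool_pos: [603.0, -130.1, 162.4]
eef_rot: [-0.024, 0.961, 0.095, 0.26]
wrist_force: [-0.2, -0.2, -1.8]
grip_width: 0.543
gripper_force: 40.0
```

step_arm:
  plan:
    - {"delta_pos": [0.018, -0.009, 0.01], "twist": [-0.01, 0.049, 0]}
    - {"delta_pos": [0.036, -0.018, 0.02], "twist": [-0.02, 0.098, 0]}
    - {"delta_pos": [0.054, -0.027, 0.03], "twist": [-0.03, 0.147, 0]}
    - {"delta_pos": [0.072, -0.036, 0.04], "twist": [-0.04, 0.196, 0]}
    - {"delta_pos": [0.09, -0.043, 0.046], "twist": [-0.049, 0.245, 0]}

```text
t: 28.85
tool_pos: [647.0, -150.8, 181.7]
eef_rot: [0.014, 0.986, 0.098, -0.132]
wrist_force: [0.3, 0.3, -2.1]
grip_width: 0.545
gripper_force: 40.0
```

step_arm:
  plan:
    - {"delta_pos": [-0.005, -0.001, 0.004], "twist": [-0.01, 0.049, 0]}
    - {"delta_pos": [-0.009, -0.002, 0.008], "twist": [-0.02, 0.098, 0]}
    - {"delta_pos": [-0.012, -0.003, 0.012], "twist": [-0.03, 0.147, 0]}
    - {"delta_pos": [-0.015, -0.004, 0.016], "twist": [-0.04, 0.196, 0]}
    - {"delta_pos": [-0.018, -0.005, 0.018], "twist": [-0.049, 0.246, 0]}

```text
t: 29.48
tool_pos: [638.0, -153.2, 189.6]
eef_rot: [0.049, 0.86, 0.087, -0.5]
wrist_force: [-0.9, -0.2, -1.6]
grip_width: 0.54
gripper_force: 40.0
```

step_arm:
  plan:
    - {"delta_pos": [0, 0, -0.08], "twist": [0, 0, 0]}
    - {"delta_pos": [0, 0, -0.15], "twist": [0, 0, 0]}
    - {"delta_pos": [0, 0, -0.17], "twist": [0, 0, 0]}
    - {"delta_pos": [0, 0, -0.17], "twist": [0, 0, 0]}
    - {"delta_pos": [0, 0, -0.17], "twist": [0, 0, 0]}

```text
t: 30.1
tool_pos: [638.8, -153.7, 108.8]
eef_rot: [0.05, 0.862, 0.086, -0.497]
wrist_force: [-0.4, 0.3, -1.9]
grip_width: 0.541
gripper_force: 40.0
```

Run:
```python
from look import *
st()
tilt(-195,-95)
```

```text
t 30.1 q [-0.129  0.985  1.052 -0.33   2.102  1.231] p [ 638.8 -153.7  108.8] yaz -78.6 d [-0.848 -0.172 -0.502] F [-0.4  0.3 -1.9] w 47.6 40.0
scene (25, 50) 32 [[631.0, -135.0], [664.0, -129.0], [668.0, -125.0]]
scene (50, 75) 28 [[631.0, -131.0], [663.0, -126.0], [669.0, -124.0]]
top (25, 50) 14 [[622.0, -174.0], [624.0, -158.0], [629.0, -141.0]]
top (50, 75) 44 [[622.0, -177.0], [625.0, -157.0], [630.0, -139.0]]
top (75, 100) 56 [[621.0, -177.0], [625.0, -156.0], [630.0, -137.0]]
top (100, 115) 29 [[621.0, -176.0], [625.0, -155.0], [630.0, -136.0]]
top (120, 152) 386 [[624.0, -187.0], [648.0, -171.0], [687.0, -134.0]]
```

step_arm:
  plan:
    - {"delta_pos": [0, 0, -0.02], "twist": [0, 0, 0]}
    - {"delta_pos": [0, 0, -0.024], "twist": [0, 0, 0]}
    - {"delta_pos": [0, 0, -0.024], "twist": [0, 0, 0]}

```text
t: 30.58
tool_pos: [637.8, -153.5, 94.8]
eef_rot: [0.05, 0.861, 0.086, -0.498]
wrist_force: [-0.4, -0.0, -1.6]
grip_width: 0.543
gripper_force: 40.0
```

step_arm:
  plan:
    - {"delta_pos": [0, 0, -0.005], "twist": [0, 0, 0]}
    - {"delta_pos": [0, 0, -0.005], "twist": [0, 0, 0]}
    - {"delta_pos": [0, 0, -0.005], "twist": [0, 0, 0]}

```text
t: 30.95
tool_pos: [638.1, -153.5, 93.2]
eef_rot: [0.05, 0.862, 0.086, -0.498]
wrist_force: [0.9, -0.0, 1.2]
grip_width: 0.539
gripper_force: 40.0
```

step_arm:
  plan:
    - {"delta_pos": [0, 0, -0.004], "twist": [0, 0, 0]}
    - {"delta_pos": [0, 0, -0.004], "twist": [0, 0, 0]}
    - {"delta_pos": [0, 0, -0.004], "twist": [0, 0, 0]}

```text
t: 31.32
tool_pos: [638.1, -153.4, 93.2]
eef_rot: [0.05, 0.861, 0.085, -0.498]
wrist_force: [-0.9, 1.4, 6.3]
grip_width: 0.537
gripper_force: 40.0
```

step_arm:
  plan:
    - {"delta_pos": [0, 0, 0.004], "twist": [0, 0, 0]}
    - {"delta_pos": [0, 0, 0.004], "twist": [0, 0, 0]}
    - {"delta_pos": [0, 0, 0.004], "twist": [0, 0, 0]}
    - {"delta_pos": [0.01, 0.002, 0.012], "twist": [0, 0, 0]}
    - {"delta_pos": [0.05, 0.01, 0.036], "twist": [0, 0, 0]}
  fingers: -1

```text
t: 31.95
tool_pos: [662.6, -148.6, 108.3]
eef_rot: [0.05, 0.861, 0.086, -0.499]
wrist_force: [0.6, -0.9, -0.3]
grip_width: 0.998
gripper_force: 0.0
```

step_arm:
  plan:
    - {"delta_pos": [0.08, 0.016, 0.05], "twist": [0, 0, 0]}
    - {"delta_pos": [0.1, 0.02, 0.15], "twist": [0, 0, 0]}
    - {"delta_pos": [0.1, 0, 0.26], "twist": [0, -0.05, 0]}
    - {"delta_pos": [0, -0.05, 0.3], "twist": [0, -0.1, 0]}
    - {"delta_pos": [-0.1, -0.1, 0.3], "twist": [0, -0.15, 0]}

```text
t: 32.58
tool_pos: [614.6, -199.4, 262.0]
eef_rot: [0.07, 0.956, 0.071, -0.277]
wrist_force: [-0.3, -1.1, 1.2]
grip_width: 0.997
gripper_force: 0.0
```

step_arm:
  plan:
    - {"delta_pos": [-0.1, -0.08, 0], "twist": [0, -0.05, 0]}
    - {"delta_pos": [-0.2, -0.16, 0], "twist": [0, -0.1, 0]}
    - {"delta_pos": [-0.3, -0.24, 0], "twist": [0, -0.15, 0]}
    - {"delta_pos": [-0.36, -0.3, 0], "twist": [0, -0.17, 0]}

```text
t: 33.08
tool_pos: [430.0, -349.2, 260.2]
eef_rot: [0.086, 0.995, 0.05, -0.019]
wrist_force: [0.1, -0.7, -0.5]
grip_width: 1.003
gripper_force: 0.0
```

Run:
```python
from look import *
tilt(-195,-95); st()
im,d,P=shot('top','t4'); x,y,z=P[...,0],P[...,1],P[...,2]
cv2.imwrite('pics/t4c.png',cv2.resize(im[130:370,60:560],(800,384),interpolation=cv2.INTER_CUBIC)[:,:,::-1])
for n in('top','scene'):
    if n=='scene': im,d,P=shot(n)
    for k in('wood_spatula','wood_spoon','steel_spoon','steel_tray','beech_tray'):
        for m in robot.masks_of(n,k)[:2]:
            Q=P[m['pixels']]; Q=Q[(Q[:,2]>3)&(Q[:,2]<(50 if 'tray' in k else 25))]
            if len(Q)<20: continue
            print(n,k,round(m['conf'],2),np.round(m['location']),cv2.minAreaRect(Q[:,:2].astype(np.float32)))
```

```text
scene (25, 50) 168 [[640.0, -169.0], [669.0, -140.0], [674.0, -125.0]]
scene (50, 75) 226 [[633.0, -170.0], [670.0, -144.0], [675.0, -125.0]]
scene (75, 100) 223 [[632.0, -168.0], [669.0, -143.0], [675.0, -126.0]]
scene (100, 115) 139 [[636.0, -169.0], [669.0, -142.0], [674.0, -125.0]]
scene (120, 152) 275 [[635.0, -166.0], [657.0, -148.0], [665.0, -135.0]]
top (25, 50) 73 [[617.0, -175.0], [626.0, -137.0], [662.0, -105.0]]
top (50, 75) 92 [[620.0, -176.0], [625.0, -139.0], [661.0, -124.0]]
top (75, 100) 80 [[621.0, -175.0], [626.0, -141.0], [659.0, -124.0]]
top (100, 115) 85 [[621.0, -177.0], [628.0, -139.0], [668.0, -125.0]]
top (120, 152) 269 [[629.0, -169.0], [642.0, -150.0], [661.0, -133.0]]
t 33.175 q [-0.633 -0.026  1.897 -0.172  1.199  0.898] p [ 428.4 -351.   260.3] yaz -84.2 d [-0.033 -0.174 -0.984] F [ 0.8  0.4 -0.3] w 88.1 0.0
top wood_spatula 0.9 [275. 222.] ((431.1969299316406, 244.79652404785156), (153.77792358398438, 36.55711364746094), 57.77726745605469)
top wood_spoon 0.63 [268. 255.] ((432.68072509765625, 135.65396118164062), (154.25306701660156, 36.981929779052734
[... 542 characters left out ...]
 53.27607727050781)
scene wood_spatula 0.29 [272. 300.] ((548.2039184570312, -52.313232421875), (190.0658721923828, 61.73002243041992), 12.38142204284668)
scene wood_spoon 0.54 [262. 396.] ((427.355224609375, 140.46499633789062), (153.688232421875, 34.291351318359375), 40.08919906616211)
scene wood_spoon 0.17 [243. 290.] ((426.65948486328125, -114.43620300292969), (125.8931884765625, 19.904672622680664), 31.46418571472168)
scene steel_spoon 0.74 [240. 289.] ((433.8009338378906, -109.8573989868164), (143.3479766845703, 35.298831939697266), 43.96034240722656)
scene steel_tray 0.76 [246. 216.] ((490.0719299316406, -292.1376647949219), (223.89976501464844, 113.83777618408203), 1.454435110092163)
```

View pics/t4c.png

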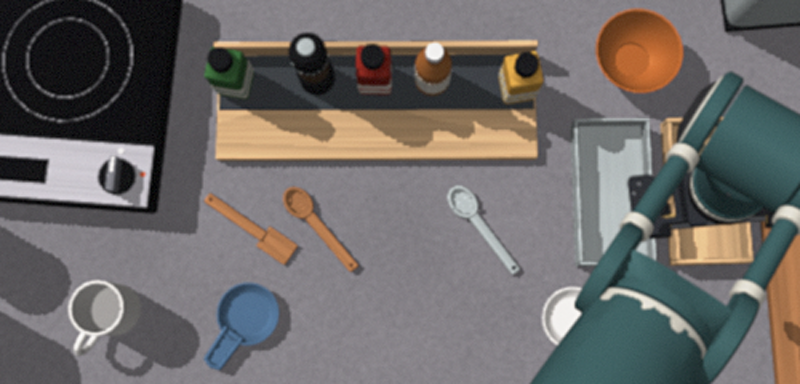

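```bash
cat > ut.py <<'E'
from go import *
def ut(k,near,n='top'):
    """centre and axis azimuth (tail to head)"""
    im,d,P=shot(n); best=None
    for m in robot.masks_of(n,k):
        Q=P[m['pixels']]; Q=Q[~np.isnan(Q[:,0])]
        if len(Q)<60 or np.linalg.norm(np.median(Q[:,:2],0)-near)>90: continue
        Q=Q[(Q[:,2]<40)][:,:2]; c=Q.mean(0); u=np.linalg.svd(Q-c,full_matrices=False)[2][0]
        for _ in range(3):
            v=np.array([-u[1],u[0]]); s=(Q-c)@u; t=(Q-c)@v; b=np.arange(s.min()+4,s.max()-4,5)
            mid=np.array([[bb+2.5,(t[(s>=bb)&(s<bb+5)].min()+t[(s>=bb)&(s<bb+5)].max())/2,np.ptp(t[(s>=bb)&(s<bb+5)])] for bb in b if ((s>=bb)&(s<bb+5)).sum()>1])
            a=np.polyfit(mid[:,0],mid[:,1],1); c=c+v*a[1]; u=u+v*a[0]; u/=np.linalg.norm(u)
        c=c+u*(s.min()+s.max())/2; s=(Q-c)@u; t=(Q-c)@np.array([-u[1],u[0]])
        if np.ptp(t[s>30])<np.ptp(t[s<-30]): u=-u
        print(k,n,round(m['conf'],2),'c',c.round(1),'az',round(np.degrees(np.arctan2(u[1],u[0])),1),'len',round(np.ptp(s))); return c,np.degrees(np.arctan2(u[1],u[0]))
if __name__=='__main__':
    for n in('top','scene'):
        ut('steel_spoon',[432,-105],n);ut('wood_spoon',[432,136],n);ut('wood_spatula',[430,244],n)
    st()
E
python3 ut.py
```

```text
steel_spoon top 0.75 c [ 432.4 -104.9] az 37.9 len 155
wood_spoon top 0.71 c [428.5 137.2] az 42.6 len 157
wood_spatula top 0.97 c [432. 246.] az -123.5 len 159
steel_spoon scene 0.57 c [ 428.  -113.4] az -148.9 len 113
wood_spoon scene 0.53 c [426.2 139.9] az 46.1 len 156
wood_spatula scene 0.8 c [419.9 222.5] az -124.2 len 106
t 34.375 q [-0.626 -0.02   1.893 -0.171  1.199  0.9  ] p [ 433.  -348.6  258.7] yaz -83.9 d [-0.033 -0.172 -0.985] F [0.5 0.7 0.4] w 87.9 0.0
```

Run:
```python
from go import *
go([('above',[432,-105,82],38,0),('grasp',[432,-105,22.5],38,0),('lift',[432,-105,140],38,0),('tray',[490,-292,140],1.5,0),('low',[490,-292,29],1.5,0)],1)
```

```text
t 34.375 q [-0.626 -0.02   1.893 -0.171  1.199  0.9  ] p [ 433.  -348.6  258.7] yaz -83.9 d [-0.033 -0.172 -0.985] F [0.5 0.7 0.4] w 87.9 0.0
above dp [-0.002, 0.487, -0.391] tw [0.056, 0.005, 0.178] rows 5.0 q [-0.29  0.01  2.25 -0.    0.88  0.61] 0.0 0.0
grasp dp [0.0, 0.0, -0.119] tw [0.0, 0.0, 0.0] rows 1.0 q [-0.29  0.12  2.28  0.    0.75  0.61] 0.0 0.0
lift dp [0.0, 0.0, 0.235] tw [0.0, 0.0, 0.0] rows 1.9 q [-0.29 -0.07  2.2  -0.    1.01  0.61] 0.0 0.0
tray dp [0.116, -0.374, 0.0] tw [0.0, 0.0, -0.203] rows 3.4 q [-0.58  0.17  1.95  0.    1.02  0.96] 0.0 0.0
low dp [0.0, 0.0, -0.222] tw [0.0, 0.0, 0.0] rows 1.8 q [-0.58  0.31  2.01 -0.    0.82  0.96] 0.0 0.0
```

step_arm:
  plan:
    - {"delta_pos": [-0.002, 0.12, -0.05], "twist": [0.014, 0.001, 0.045]}
    - {"delta_pos": [-0.002, 0.24, -0.12], "twist": [0.028, 0.002, 0.09]}
    - {"delta_pos": [-0.002, 0.36, -0.19], "twist": [0.042, 0.004, 0.135]}
    - {"delta_pos": [-0.002, 0.48, -0.26], "twist": [0.056, 0.005, 0.178]}
    - {"delta_pos": [-0.002, 0.487, -0.36], "twist": [0.056, 0.005, 0.178]}
  fingers: -0.2
  force: 25

```text
t: 35.0
tool_pos: [434.5, -105.4, 83.4]
eef_rot: [0.002, 0.945, 0.326, 0.003]
wrist_force: [2.6, -0.5, -0.8]
grip_width: 0.601
gripper_force: 0.0
```

step_arm:
  plan:
    - {"delta_pos": [0, 0, 0], "twist": [0, 0, 0]}
    - {"delta_pos": [0, 0, 0], "twist": [0, 0, 0]}

```text
t: 35.25
tool_pos: [433.3, -107.1, 83.5]
eef_rot: [0.001, 0.945, 0.326, 0.001]
wrist_force: [-0.4, 1.0, 1.0]
grip_width: 0.598
gripper_force: 0.0
```

Run:
```python
from ut import *
c,a=ut('steel_spoon',[432,-105]) or ([432,-105],38)
ut('steel_spoon',[432,-105],'scene')
go([('grasp',[432,-105,22.5],38,0),('lift',[432,-105,140],38,0),('tray',[490,-292,140],1.5,0),('low',[490,-292,29],1.5,0)],1)
```

```text
steel_spoon scene 0.68 c [ 428.3 -110.2] az 38.1 len 148
t 35.45 q [-2.980e-01 -1.700e-02  2.227e+00 -1.000e-03  9.260e-01  6.120e-01] p [ 434.1 -107.7   84.4] yaz -52.1 d [ 0.005 -0.003 -1.   ] F [0.4 0.6 0.2] w 52.9 0.0
grasp dp [-0.004, 0.005, -0.162] tw [0.001, 0.002, 0.0] rows 1.3 q [-0.29  0.12  2.28  0.    0.75  0.61] 0.0 0.0
lift dp [0.0, 0.0, 0.235] tw [0.0, 0.0, 0.0] rows 1.9 q [-0.29 -0.07  2.2  -0.    1.01  0.61] 0.0 0.0
tray dp [0.116, -0.374, 0.0] tw [0.0, 0.0, -0.203] rows 3.4 q [-0.58  0.17  1.95  0.    1.02  0.96] 0.0 0.0
low dp [0.0, 0.0, -0.222] tw [0.0, 0.0, 0.0] rows 1.8 q [-0.58  0.31  2.01 -0.    0.82  0.96] 0.0 0.0
```

step_arm:
  plan:
    - {"delta_pos": [-0.004, 0.004, -0.09], "twist": [0, 0, 0]}
    - {"delta_pos": [-0.004, 0.004, -0.158], "twist": [0, 0, 0]}
    - {"delta_pos": [-0.004, 0.004, -0.162], "twist": [0, 0, 0]}

```text
t: 35.83
tool_pos: [430.4, -105.0, 1.0]
eef_rot: [0.001, 0.946, 0.325, 0.0]
wrist_force: [-1.6, -0.4, -1.2]
grip_width: 0.601
gripper_force: 0.0
```

step_arm:
  plan:
    - {"delta_pos": [0, 0, 0], "twist": [0, 0, 0]}
    - {"delta_pos": [0, 0, 0], "twist": [0, 0, 0]}
    - {"delta_pos": [0, 0, 0], "twist": [0, 0, 0]}
    - {"delta_pos": [0, 0, 0], "twist": [0, 0, 0]}
    - {"delta_pos": [0, 0, 0], "twist": [0, 0, 0]}
  fingers: 1

```text
t: 36.45
tool_pos: [430.4, -104.5, 1.6]
eef_rot: [0.001, 0.946, 0.326, 0.0]
wrist_force: [-1.1, 0.5, 3.8]
grip_width: 0.165
gripper_force: 25.0
```

step_arm:
  plan:
    - {"delta_pos": [0, 0, 0.07], "twist": [0, 0, 0]}
    - {"delta_pos": [0, 0, 0.15], "twist": [0, 0, 0]}
    - {"delta_pos": [0, 0, 0.23], "twist": [0, 0, 0]}
    - {"delta_pos": [0, 0, 0.23], "twist": [0, 0, 0]}

```text
t: 36.95
tool_pos: [432.8, -105.1, 119.4]
eef_rot: [0.003, 0.946, 0.326, 0.003]
wrist_force: [0.2, -0.3, -1.2]
grip_width: 0.167
gripper_force: 25.0
```

step_arm:
  plan:
    - {"delta_pos": [0.029, -0.093, 0], "twist": [0, 0, -0.051]}
    - {"delta_pos": [0.058, -0.187, 0], "twist": [0, 0, -0.102]}
    - {"delta_pos": [0.087, -0.28, 0], "twist": [0, 0, -0.152]}
    - {"delta_pos": [0.116, -0.374, 0], "twist": [0, 0, -0.203]}
    - {"delta_pos": [0.116, -0.374, 0], "twist": [0, 0, -0.203]}

```text
t: 37.58
tool_pos: [488.0, -293.7, 114.2]
eef_rot: [0.0, 1.0, 0.011, -0.001]
wrist_force: [-0.7, 0.8, -1.1]
grip_width: 0.167
gripper_force: 25.0
```

Run:
```python
from ut import *
go([('low',[490,-292,29],1.5,0)],1)
im,d,P=shot('scene'); x,y,z=P[...,0],P[...,1],P[...,2]
m=(x>370)&(x<610)&(y>-355)&(y<-232)&(z>33)&(z<44);Q=P[m]; print(cv2.minAreaRect(Q[:,:2].astype(np.float32)))
m=(x>370)&(x<615)&(y>-500)&(y<-368)&(z>33)&(z<44);Q=P[m]; print(cv2.minAreaRect(Q[:,:2].astype(np.float32)))
im,d,P=shot('top','t5')
```

```text
t 37.575 q [-0.585  0.177  1.953 -0.002  1.013  0.965] p [ 488.  -293.7  114.2] yaz -88.7 d [-0.002 -0.001 -1.   ] F [-0.7  0.8 -1.1] w 14.7 25.0
low dp [0.004, 0.003, -0.208] tw [0.0, -0.001, 0.001] rows 1.7 q [-0.58  0.31  2.01 -0.    0.82  0.96] 0.0 0.0
((488.77069091796875, -293.0476379394531), (222.3490447998047, 113.71834564208984), 1.2016063928604126)
((494.57110595703125, -431.16839599609375), (222.9360809326172, 114.03592681884766), 3.370016574859619)
```

step_arm:
  plan:
    - {"delta_pos": [0.004, 0.003, -0.1], "twist": [0, 0, 0]}
    - {"delta_pos": [0.004, 0.003, -0.18], "twist": [0, 0, 0]}
    - {"delta_pos": [0.004, 0.003, -0.206], "twist": [0, 0, 0]}
    - {"delta_pos": [0.004, 0.003, -0.21], "twist": [0, 0, 0]}
    - {"delta_pos": [0.004, 0.003, -0.21], "twist": [0, 0, 0]}

```text
t: 38.3
tool_pos: [491.2, -290.2, 12.6]
eef_rot: [0.001, 1.0, 0.013, 0.001]
wrist_force: [0.5, 0.4, -0.4]
grip_width: 0.167
gripper_force: 25.0
```

step_arm:
  plan:
    - {"delta_pos": [0, 0, 0], "twist": [0, 0, 0]}
    - {"delta_pos": [0, 0, 0], "twist": [0, 0, 0]}
    - {"delta_pos": [0, 0, 0.05], "twist": [0, 0, 0]}
    - {"delta_pos": [0, 0, 0.15], "twist": [0, 0, 0]}
    - {"delta_pos": [0, 0, 0.25], "twist": [0, 0, 0]}
  fingers: 0.25

```text
t: 38.92
tool_pos: [489.9, -289.8, 137.7]
eef_rot: [0.001, 1.0, 0.013, -0.0]
wrist_force: [0.3, -0.1, -0.0]
grip_width: 0.377
gripper_force: 0.0
```

step_arm:
  plan:
    - {"delta_pos": [0, 0.12, 0.05], "twist": [0, 0, 0]}
    - {"delta_pos": [0, 0.24, 0.05], "twist": [0, 0, 0]}
    - {"delta_pos": [0, 0.36, 0.05], "twist": [0, 0, 0]}
    - {"delta_pos": [0, 0.48, 0.05], "twist": [0, 0, 0]}
    - {"delta_pos": [0, 0.55, 0.05], "twist": [0, 0, 0]}

```text
t: 39.55
tool_pos: [490.0, -12.5, 162.0]
eef_rot: [0.001, 1.0, 0.013, 0.001]
wrist_force: [0.1, -0.8, -0.7]
grip_width: 0.375
gripper_force: 0.0
```

Run:
```python
from ut import *
ut('steel_spoon',[490,-292]);ut('steel_spoon',[490,-292],'scene')
c=ut('wood_spoon',[432,136]);ut('wood_spatula',[430,244])
go([('above',[428,137,82],43,0),('grasp',[428,137,21.5],43,0),('lift',[428,137,160],43,0)],1)
im,d,P=shot('top'); x,y,z=P[...,0],P[...,1],P[...,2]
m=(x>370)&(x<615)&(y>-500)&(y<-368)&(z>33)&(z<44);Q=P[m]; print(cv2.minAreaRect(Q[:,:2].astype(np.float32)))
cv2.imwrite('pics/t6c.png',cv2.resize(im[190:310,380:540],(640,480),interpolation=cv2.INTER_CUBIC)[:,:,::-1])
```

```text
steel_spoon scene 0.65 c [ 490.8 -290.4] az 0.3 len 136
wood_spoon top 0.81 c [437.2 145.4] az 42.2 len 136
wood_spatula top 0.89 c [431.1 243.9] az -122.8 len 154
t 39.95 q [-8.200e-02 -2.400e-02  2.073e+00 -2.000e-03  1.092e+00  1.466e+00] p [490.2 -16.1 161.2] yaz -88.7 d [ 0.    -0.002 -1.   ] F [0.5 0.2 0.5] w 33.3 0.0
above dp [-0.124, 0.306, -0.196] tw [0.001, 0.0, 0.231] rows 3.9 q [ 0.25  0.02  2.24 -0.    0.88  1.07] 0.0 0.0
grasp dp [0.0, 0.0, -0.121] tw [0.0, 0.0, 0.0] rows 1.0 q [0.25 0.13 2.27 0.   0.75 1.07] 0.0 0.0
lift dp [0.0, 0.0, 0.277] tw [0.0, 0.0, 0.0] rows 2.2 q [ 0.25 -0.08  2.17 -0.    1.05  1.07] 0.0 0.0
((495.4173583984375, -429.42083740234375), (215.8507080078125, 112.37842559814453), 2.457554817199707)
```

View pics/t6c.png

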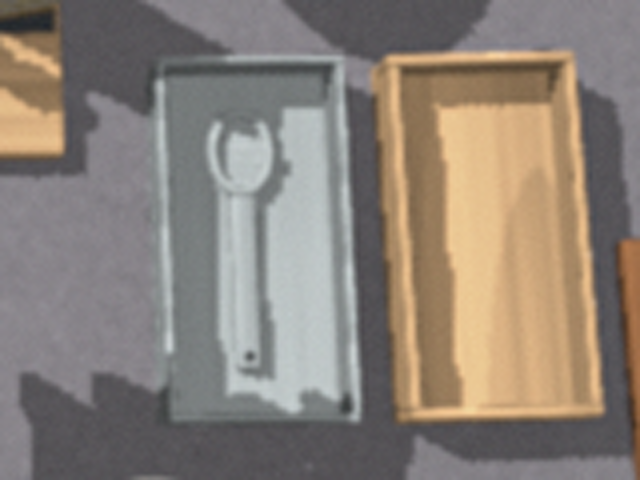

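step_arm:
  plan:
    - {"delta_pos": [-0.04, 0.08, -0.03], "twist": [0, 0, 0.058]}
    - {"delta_pos": [-0.08, 0.16, -0.06], "twist": [0, 0, 0.116]}
    - {"delta_pos": [-0.124, 0.24, -0.1], "twist": [0, 0, 0.174]}
    - {"delta_pos": [-0.124, 0.306, -0.15], "twist": [0, 0, 0.231]}
    - {"delta_pos": [-0.124, 0.306, -0.17], "twist": [0, 0, 0.231]}
  fingers: -0.2

```text
t: 40.62
tool_pos: [427.2, 138.7, 74.9]
eef_rot: [0.001, 0.93, 0.367, -0.001]
wrist_force: [0.2, -0.2, 0.0]
grip_width: 0.599
gripper_force: 0.0
```

step_arm:
  plan:
    - {"delta_pos": [0, 0, 0], "twist": [0, 0, 0]}
    - {"delta_pos": [0, 0, 0], "twist": [0, 0, 0]}

```text
t: 40.88
tool_pos: [429.0, 137.2, 76.8]
eef_rot: [0.001, 0.931, 0.365, 0.001]
wrist_force: [0.1, -0.5, 0.1]
grip_width: 0.604
gripper_force: 0.0
```

Run:
```python
from ut import *
ut('wood_spoon',[428,137],'scene')
go([('grasp',[428,137,21.5],43,0),('lift',[428,137,160],43,0)],1)
```

```text
wood_spoon scene 0.7 c [427.5 139.4] az 45.4 len 157
t 40.975 q [ 2.560e-01  3.000e-03  2.224e+00 -2.000e-03  9.130e-01  1.079e+00] p [429.1 137.4  77. ] yaz -47.1 d [ 0.002 -0.001 -1.   ] F [-0.1 -0.6  0.4] w 52.7 0.0
grasp dp [-0.002, -0.001, -0.149] tw [0.0, 0.001, 0.001] rows 1.2 q [ 0.25  0.13  2.27 -0.    0.75  1.07] 0.0 0.0
lift dp [0.0, 0.0, 0.277] tw [0.0, 0.0, 0.0] rows 2.2 q [ 0.25 -0.08  2.17 -0.    1.05  1.07] 0.0 0.0
```

step_arm:
  plan:
    - {"delta_pos": [-0.002, 0, -0.08], "twist": [0, 0, 0]}
    - {"delta_pos": [-0.002, 0, -0.145], "twist": [0, 0, 0]}
    - {"delta_pos": [-0.002, 0, -0.149], "twist": [0, 0, 0]}

```text
t: 41.35
tool_pos: [427.0, 137.5, 1.0]
eef_rot: [0.001, 0.931, 0.366, -0.0]
wrist_force: [-0.5, 0.5, -0.2]
grip_width: 0.602
gripper_force: 0.0
```

step_arm:
  plan:
    - {"delta_pos": [0, 0, 0], "twist": [0, 0, 0]}
    - {"delta_pos": [0, 0, 0], "twist": [0, 0, 0]}
    - {"delta_pos": [0, 0, 0], "twist": [0, 0, 0]}
    - {"delta_pos": [0, 0, 0], "twist": [0, 0, 0]}
    - {"delta_pos": [0, 0, 0], "twist": [0, 0, 0]}
  fingers: 1

```text
t: 41.98
tool_pos: [427.4, 138.3, 2.2]
eef_rot: [0.001, 0.93, 0.367, 0.001]
wrist_force: [-1.7, 0.6, 3.8]
grip_width: 0.191
gripper_force: 25.0
```

step_arm:
  plan:
    - {"delta_pos": [0, 0, 0.07], "twist": [0, 0, 0]}
    - {"delta_pos": [0, 0, 0.15], "twist": [0, 0, 0]}
    - {"delta_pos": [0, -0.06, 0.23], "twist": [0, 0, 0]}
    - {"delta_pos": [0.02, -0.16, 0.25], "twist": [0, 0, -0.03]}
    - {"delta_pos": [0.04, -0.26, 0.25], "twist": [0, 0, -0.06]}

```text
t: 42.6
tool_pos: [448.4, 7.1, 128.4]
eef_rot: [0.001, 0.961, 0.277, 0.002]
wrist_force: [0.9, -0.9, -0.6]
grip_width: 0.188
gripper_force: 25.0
```

step_arm:
  plan:
    - {"delta_pos": [0.02, -0.1, 0], "twist": [0, 0, -0.04]}
    - {"delta_pos": [0.04, -0.2, 0], "twist": [0, 0, -0.08]}
    - {"delta_pos": [0.06, -0.3, 0], "twist": [0, 0, -0.12]}
    - {"delta_pos": [0.08, -0.4, 0], "twist": [0, 0, -0.16]}
    - {"delta_pos": [0.09, -0.5, 0], "twist": [0, 0, -0.165]}

```text
t: 43.22
tool_pos: [492.2, -243.5, 126.4]
eef_rot: [0.001, 1.0, 0.021, -0.0]
wrist_force: [0.2, 0.1, -0.2]
grip_width: 0.192
gripper_force: 25.0
```

Run:
```python
from ut import *
go([('tray',[495,-444,130],2.5,0),('low',[495,-444,28],2.5,0)],1)
```

```text
t 43.225 q [-5.040e-01  1.250e-01  1.987e+00 -1.000e-03  1.029e+00  1.025e+00] p [ 492.2 -243.5  126.4] yaz -87.6 d [-0.    -0.001 -1.   ] F [ 0.2  0.1 -0.2] w 16.9 25.0
tray dp [0.006, -0.401, -0.031] tw [0.0, -0.0, 0.0] rows 3.2 q [-0.77  0.35  1.74 -0.    1.05  0.76] 0.0 0.0
low dp [0.0, 0.0, -0.204] tw [0.0, 0.0, 0.0] rows 1.6 q [-0.77  0.46  1.8  -0.    0.88  0.76] 0.0 0.0
```

step_arm:
  plan:
    - {"delta_pos": [0.006, -0.12, 0], "twist": [0, 0, 0]}
    - {"delta_pos": [0.006, -0.24, 0], "twist": [0, 0, 0]}
    - {"delta_pos": [0.006, -0.36, 0], "twist": [0, 0, 0]}
    - {"delta_pos": [0.006, -0.401, 0], "twist": [0, 0, 0]}
    - {"delta_pos": [0.006, -0.401, -0.03], "twist": [0, 0, 0]}

```text
t: 43.85
tool_pos: [495.6, -443.8, 112.1]
eef_rot: [0.001, 1.0, 0.021, 0.001]
wrist_force: [-1.2, -0.5, 0.0]
grip_width: 0.189
gripper_force: 25.0
```

step_arm:
  plan:
    - {"delta_pos": [0, 0, -0.05], "twist": [0, 0, 0]}
    - {"delta_pos": [0, 0, -0.1], "twist": [0, 0, 0]}
    - {"delta_pos": [0, 0, -0.14], "twist": [0, 0, 0]}
    - {"delta_pos": [0, 0, -0.14], "twist": [0, 0, 0]}

```text
t: 44.35
tool_pos: [493.7, -439.3, 38.7]
eef_rot: [-0.001, 1.0, 0.023, -0.002]
wrist_force: [0.1, -0.1, -0.0]
grip_width: 0.182
gripper_force: 25.0
```

Run:
```python
from ut import *
go([('low',[495,-444,28],2.5,0)],1)
```

```text
t 44.35 q [-7.640e-01  4.210e-01  1.791e+00 -1.000e-03  9.340e-01  7.610e-01] p [ 493.7 -439.3   38.7] yaz -87.4 d [-0.004  0.003 -1.   ] F [ 0.1 -0.1 -0. ] w 16.0 25.0
low dp [0.003, -0.009, -0.059] tw [-0.001, -0.001, -0.001] rows 0.5 q [-0.77  0.46  1.8  -0.    0.88  0.76] 0.0 0.0
```

step_arm:
  plan:
    - {"delta_pos": [0.002, -0.008, -0.03], "twist": [0, 0, 0]}
    - {"delta_pos": [0.002, -0.008, -0.057], "twist": [0, 0, 0]}
    - {"delta_pos": [0.002, -0.008, -0.059], "twist": [0, 0, 0]}
    - {"delta_pos": [0.002, -0.008, -0.059], "twist": [0, 0, 0]}

```text
t: 44.85
tool_pos: [496.0, -446.5, 12.0]
eef_rot: [0.001, 1.0, 0.022, -0.0]
wrist_force: [0.1, -1.1, -0.7]
grip_width: 0.185
gripper_force: 25.0
```

step_arm:
  plan:
    - {"delta_pos": [0, 0, 0], "twist": [0, 0, 0]}
    - {"delta_pos": [0, 0, 0], "twist": [0, 0, 0]}
    - {"delta_pos": [0, 0, 0], "twist": [0, 0, 0]}
    - {"delta_pos": [0, 0, 0.06], "twist": [0, 0, 0]}
    - {"delta_pos": [0, 0, 0.12], "twist": [0, 0, 0]}
  fingers: 0.36

```text
t: 45.48
tool_pos: [495.7, -446.0, 72.3]
eef_rot: [0.0, 1.0, 0.022, -0.001]
wrist_force: [0.1, -0.8, -0.5]
grip_width: 0.322
gripper_force: 0.0
```

step_arm:
  plan:
    - {"delta_pos": [0, 0.066, 0.02], "twist": [0, 0, 0]}
    - {"delta_pos": [0, 0.066, 0.02], "twist": [0, 0, 0]}
    - {"delta_pos": [0, 0.066, 0.02], "twist": [0, 0, 0]}
    - {"delta_pos": [0, 0.066, 0.02], "twist": [0, 0, 0]}
  fingers: 1

```text
t: 45.98
tool_pos: [495.7, -413.7, 81.4]
eef_rot: [0.0, 1.0, 0.022, -0.0]
wrist_force: [-0.1, -0.0, 0.4]
grip_width: 0.003
gripper_force: 0.0
```

Run:
```python
from ut import *
st()
im,d,P=shot('scene'); x,y,z=P[...,0],P[...,1],P[...,2]
ut('wood_spoon',[495,-440],'scene')
cv2.imwrite('pics/s7c.png',cv2.resize(im[180:300,100:260],(640,480),interpolation=cv2.INTER_CUBIC)[:,:,::-1])
```

```text
t 45.975 q [-0.733  0.344  1.808 -0.002  0.989  0.794] p [ 495.7 -413.7   81.4] yaz -87.5 d [-0.001 -0.001 -1.   ] F [-0.1 -0.   0.4] w 0.2 0.0
wood_spoon scene 0.86 c [ 491.1 -444.9] az 1.7 len 149
```

View pics/s7c.png

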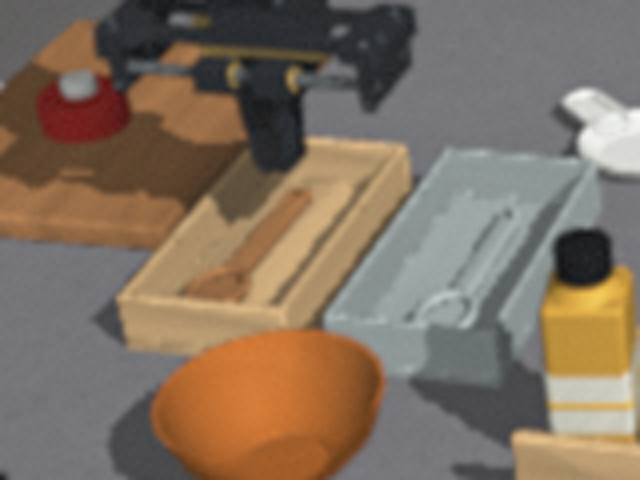

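step_arm:
  plan:
    - {"delta_pos": [-0.01, 0.004, -0.08], "twist": [0, 0, 0]}
    - {"delta_pos": [-0.01, 0.004, -0.14], "twist": [0, 0, 0]}
    - {"delta_pos": [-0.01, 0.004, -0.14], "twist": [0, 0, 0]}

```text
t: 46.5
tool_pos: [489.4, -410.2, 9.4]
eef_rot: [-0.001, 1.0, 0.022, -0.002]
wrist_force: [0.4, 0.4, 0.1]
grip_width: 0.006
gripper_force: 0.0
```

step_arm:
  plan:
    - {"delta_pos": [0, -0.012, 0], "twist": [0, 0, 0]}
    - {"delta_pos": [0, -0.024, 0], "twist": [0, 0, 0]}
    - {"delta_pos": [0, -0.036, 0], "twist": [0, 0, 0]}
    - {"delta_pos": [0, -0.042, 0], "twist": [0, 0, 0]}
    - {"delta_pos": [0, -0.042, 0], "twist": [0, 0, 0]}

```text
t: 47.12
tool_pos: [491.7, -432.8, 13.4]
eef_rot: [0.001, 1.0, 0.022, 0.001]
wrist_force: [-0.7, 2.1, 5.2]
grip_width: 0.002
gripper_force: 2.7
```

step_arm:
  plan:
    - {"delta_pos": [0, 0.01, 0], "twist": [0, 0, 0]}
    - {"delta_pos": [0, 0.01, 0.1], "twist": [0, 0, 0]}
    - {"delta_pos": [0, 0.1, 0.24], "twist": [0, 0, 0]}
    - {"delta_pos": [0, 0.2, 0.27], "twist": [0, 0, 0]}
    - {"delta_pos": [0, 0.3, 0.27], "twist": [0, 0, 0]}

```text
t: 47.75
tool_pos: [492.8, -282.4, 150.6]
eef_rot: [0.002, 1.0, 0.022, 0.003]
wrist_force: [1.1, 0.6, 0.8]
grip_width: 0.008
gripper_force: 0.0
```

step_arm:
  plan:
    - {"delta_pos": [0, 0.12, 0], "twist": [0, 0, 0]}
    - {"delta_pos": [0, 0.24, 0], "twist": [0, 0, 0]}
    - {"delta_pos": [0, 0.36, 0], "twist": [0, 0, 0]}
    - {"delta_pos": [0, 0.48, 0], "twist": [0, 0, 0]}
    - {"delta_pos": [-0.02, 0.58, 0], "twist": [0, 0, 0]}
  fingers: -0.2

```text
t: 48.38
tool_pos: [480.9, 9.8, 147.2]
eef_rot: [0.001, 1.0, 0.022, 0.0]
wrist_force: [1.0, 0.3, -0.5]
grip_width: 0.548
gripper_force: 0.0
```

Run:
```python
from ut import *
ut('wood_spoon',[495,-440]);ut('wood_spoon',[495,-440],'scene')
ut('wood_spatula',[430,244]);
for f in(0,1): go([('above',[431,245,90],57,0),('grasp',[431,245,21.5],57,0),('tray',[495,-418,150],2.5,0)],f)
```

```text
wood_spoon top 0.91 c [ 496.7 -452.1] az 1.0 len 154
wood_spoon scene 0.58 c [ 485.  -453.9] az 4.7 len 169
wood_spatula top 0.77 c [431.4 244.5] az -123.4 len 154
t 48.675 q [-3.600e-02 -2.700e-02  2.105e+00 -2.000e-03  1.063e+00  1.492e+00] p [481.2   7.  147.1] yaz -87.5 d [ 0.    -0.002 -1.   ] F [ 1.2 -0.4  0.1] w 52.7 0.0
above dp [-0.1, 0.476, -0.152] tw [0.0, -0.001, -0.697] rows 11.7 q [ 0.23 -0.11  2.57  1.34  0.35  2.55] 16.0 40.2
grasp dp [0.0, 0.0, -0.137] tw [0.0, 0.0, 0.0] rows 1.1 q [0.47 0.04 2.55 1.63 0.   2.55] 11.0 31.7
tray dp [0.128, -1.326, 0.257] tw [0.0, 0.0, -0.303] rows 10.9 q [-0.95  0.06  2.26  1.12  0.45  2.55] 10.5 43.1
t 48.675 q [-3.600e-02 -2.700e-02  2.105e+00 -2.000e-03  1.063e+00  1.492e+00] p [481.2   7.  147.1] yaz -87.5 d [ 0.    -0.002 -1.   ] F [ 1.2 -0.4  0.1] w 52.7 0.0
above dp [-0.1, 0.476, -0.152] tw [0.001, 0.0, 0.303] rows 5.1 q [ 0.47  0.1   2.14 -0.    0.91  1.04] 0.0 0.0
grasp dp [0.0, 0.0, -0.137] tw [0.0, 0.0, 0.0] rows 1.1 q [0.47 0.21 2.17 0.   0.76 1.04] 0.0 0.0
tray dp [0.128, -1.326, 0.257] tw [0.0, 0.0, -0.303] rows 10.9 q [-0.74  0.3   1.77 -0.    1.08  0.79] 0.0 0.0
```

step_arm:
  plan:
    - {"delta_pos": [-0.03, 0.12, 0], "twist": [0, 0, 0.059]}
    - {"delta_pos": [-0.06, 0.24, 0], "twist": [0, 0, 0.118]}
    - {"delta_pos": [-0.1, 0.36, -0.03], "twist": [0, 0, 0.177]}
    - {"delta_pos": [-0.1, 0.476, -0.08], "twist": [0, 0, 0.236]}
    - {"delta_pos": [-0.1, 0.476, -0.14], "twist": [0, 0, 0.295]}

```text
t: 49.3
tool_pos: [433.0, 248.4, 77.6]
eef_rot: [0.001, 0.883, 0.47, 0.002]
wrist_force: [0.1, -0.1, -0.6]
grip_width: 0.603
gripper_force: 0.0
```

step_arm:
  plan:
    - {"delta_pos": [0, 0, 0], "twist": [0, 0, 0.008]}
    - {"delta_pos": [0, 0, 0], "twist": [0, 0, 0.008]}
    - {"delta_pos": [0, 0, 0], "twist": [0, 0, 0.008]}

```text
t: 49.68
tool_pos: [432.7, 245.1, 78.6]
eef_rot: [0.001, 0.879, 0.476, 0.002]
wrist_force: [0.7, 0.2, 0.1]
grip_width: 0.6
gripper_force: 0.0
```

Run:
```python
from ut import *
ut('wood_spatula',[430,244],'scene')
go([('grasp',[431,245,21.5],57,0)],1)
```

```text
wood_spatula scene 0.87 c [419.9 224. ] az -123.4 len 104
t 49.775 q [ 4.670e-01  8.800e-02  2.131e+00 -2.000e-03  9.190e-01  1.045e+00] p [432.3 245.3  78.4] yaz -33.1 d [ 0.003  0.    -1.   ] F [ 0.4  0.4 -0.5] w 52.7 0.0
grasp dp [-0.003, -0.001, -0.152] tw [-0.0, 0.001, 0.0] rows 1.2 q [ 0.47  0.21  2.17 -0.    0.76  1.04] 0.0 0.0
```

step_arm:
  plan:
    - {"delta_pos": [-0.002, 0, -0.08], "twist": [0, 0, 0]}
    - {"delta_pos": [-0.002, 0, -0.148], "twist": [0, 0, 0]}
    - {"delta_pos": [-0.002, 0, -0.152], "twist": [0, 0, 0]}

```text
t: 50.15
tool_pos: [430.4, 245.3, 0.7]
eef_rot: [0.001, 0.879, 0.477, 0.0]
wrist_force: [1.7, -0.3, 1.2]
grip_width: 0.599
gripper_force: 0.0
```

step_arm:
  plan:
    - {"delta_pos": [0, 0, 0], "twist": [0, 0, 0]}
    - {"delta_pos": [0, 0, 0], "twist": [0, 0, 0]}
    - {"delta_pos": [0, 0, 0], "twist": [0, 0, 0]}
    - {"delta_pos": [0, 0, 0], "twist": [0, 0, 0]}
    - {"delta_pos": [0, 0, 0], "twist": [0, 0, 0]}
  fingers: 1

```text
t: 50.78
tool_pos: [430.3, 245.8, 1.5]
eef_rot: [0.001, 0.879, 0.478, 0.0]
wrist_force: [-1.6, -0.0, 4.0]
grip_width: 0.189
gripper_force: 25.0
```

step_arm:
  plan:
    - {"delta_pos": [0, 0, 0.07], "twist": [0, 0, 0]}
    - {"delta_pos": [0, 0, 0.15], "twist": [0, 0, 0]}
    - {"delta_pos": [0, -0.06, 0.23], "twist": [0, 0, 0]}
    - {"delta_pos": [0.02, -0.16, 0.27], "twist": [0, 0, -0.03]}
    - {"delta_pos": [0.04, -0.26, 0.27], "twist": [0, 0, -0.06]}

```text
t: 51.4
tool_pos: [451.9, 115.0, 138.6]
eef_rot: [0.001, 0.92, 0.392, 0.003]
wrist_force: [1.0, 0.2, -0.5]
grip_width: 0.185
gripper_force: 25.0
```

step_arm:
  plan:
    - {"delta_pos": [0.02, -0.12, 0], "twist": [0, 0, -0.04]}
    - {"delta_pos": [0.04, -0.24, 0], "twist": [0, 0, -0.08]}
    - {"delta_pos": [0.06, -0.36, 0], "twist": [0, 0, -0.12]}
    - {"delta_pos": [0.08, -0.48, 0], "twist": [0, 0, -0.16]}
    - {"delta_pos": [0.088, -0.6, 0], "twist": [0, 0, -0.2]}

```text
t: 52.02
tool_pos: [494.2, -186.4, 136.1]
eef_rot: [0.001, 0.996, 0.087, 0.0]
wrist_force: [1.3, 0.7, -0.7]
grip_width: 0.187
gripper_force: 25.0
```

Run:
```python
from ut import *
go([('tray',[495,-415,120],2.5,0),('low',[495,-415,38],2.5,0)],1)
```

```text
t 52.025 q [-4.070e-01  7.500e-02  2.022e+00 -1.000e-03  1.043e+00  9.890e-01] p [ 494.2 -186.4  136.1] yaz -80.0 d [ 0.001 -0.001 -1.   ] F [ 1.3  0.7 -0.7] w 16.5 25.0
tray dp [0.002, -0.457, -0.07] tw [0.0, 0.0, -0.042] rows 3.7 q [-0.74  0.32  1.8  -0.    1.02  0.79] 0.0 0.0
low dp [0.0, 0.0, -0.164] tw [0.0, 0.0, 0.0] rows 1.3 q [-0.74  0.42  1.84 -0.    0.88  0.79] 0.0 0.0
```

step_arm:
  plan:
    - {"delta_pos": [0.002, -0.12, 0], "twist": [0, 0, -0.02]}
    - {"delta_pos": [0.002, -0.24, 0], "twist": [0, 0, -0.042]}
    - {"delta_pos": [0.002, -0.36, 0], "twist": [0, 0, -0.042]}
    - {"delta_pos": [0.002, -0.457, 0], "twist": [0, 0, -0.042]}
    - {"delta_pos": [0.002, -0.457, -0.07], "twist": [0, 0, -0.042]}

```text
t: 52.65
tool_pos: [497.1, -418.9, 104.2]
eef_rot: [0.004, 1.0, 0.022, 0.003]
wrist_force: [1.0, 0.7, -0.5]
grip_width: 0.19
gripper_force: 25.0
```

step_arm:
  plan:
    - {"delta_pos": [0, 0, -0.03], "twist": [0, 0, 0]}
    - {"delta_pos": [0, 0, -0.08], "twist": [0, 0, 0]}
    - {"delta_pos": [0, 0, -0.1], "twist": [0, 0, 0]}
    - {"delta_pos": [0, 0, -0.1], "twist": [0, 0, 0]}

```text
t: 53.15
tool_pos: [494.7, -411.7, 50.3]
eef_rot: [-0.0, 1.0, 0.024, -0.001]
wrist_force: [-0.2, 0.5, -0.2]
grip_width: 0.189
gripper_force: 25.0
```

Run:
```python
from ut import *
go([('low',[495,-415,38],2.5,0)],1)
```

```text
t 53.15 q [-7.320e-01  3.770e-01  1.829e+00 -1.000e-03  9.370e-01  7.910e-01] p [ 494.7 -411.7   50.3] yaz -87.2 d [-0.002  0.    -1.   ] F [-0.2  0.5 -0.2] w 16.6 25.0
low dp [0.001, -0.007, -0.063] tw [-0.0, -0.001, -0.001] rows 0.5 q [-0.74  0.42  1.84 -0.    0.88  0.79] 0.0 0.0
```

step_arm:
  plan:
    - {"delta_pos": [0, -0.005, -0.02], "twist": [0, 0, 0]}
    - {"delta_pos": [0, -0.005, -0.045], "twist": [0, 0, 0]}
    - {"delta_pos": [0, -0.005, -0.063], "twist": [0, 0, 0]}
    - {"delta_pos": [0, -0.005, -0.063], "twist": [0, 0, 0]}

```text
t: 53.65
tool_pos: [494.2, -414.6, 18.2]
eef_rot: [-0.0, 1.0, 0.024, -0.001]
wrist_force: [-0.4, 0.8, 0.1]
grip_width: 0.192
gripper_force: 25.0
```

step_arm:
  plan:
    - {"delta_pos": [0, 0, 0], "twist": [0, 0, 0]}
    - {"delta_pos": [0, 0, 0], "twist": [0, 0, 0]}
    - {"delta_pos": [0, 0, 0], "twist": [0, 0, 0]}
    - {"delta_pos": [0, 0, 0.06], "twist": [0, 0, 0]}
    - {"delta_pos": [0, 0, 0.16], "twist": [0, 0, 0]}
  fingers: 0.4

```text
t: 54.28
tool_pos: [493.5, -414.0, 98.1]
eef_rot: [-0.001, 1.0, 0.024, -0.002]
wrist_force: [-0.3, -0.7, 0.4]
grip_width: 0.299
gripper_force: 0.0
```

step_arm:
  plan:
    - {"delta_pos": [0, 0.1, 0.12], "twist": [0, 0, 0]}
    - {"delta_pos": [0, 0.22, 0.15], "twist": [0, 0, 0]}
    - {"delta_pos": [0, 0.34, 0.15], "twist": [0, 0, 0]}
    - {"delta_pos": [0, 0.46, 0.15], "twist": [0, 0, 0]}
    - {"delta_pos": [-0.05, 0.58, 0.15], "twist": [0, 0, 0]}

```text
t: 54.9
tool_pos: [473.9, -131.8, 175.6]
eef_rot: [0.001, 1.0, 0.024, 0.001]
wrist_force: [0.6, 0.5, -1.0]
grip_width: 0.303
gripper_force: 0.0
```

step_arm:
  plan:
    - {"delta_pos": [0, 0.1, 0], "twist": [0, 0, 0]}
    - {"delta_pos": [0, 0.1, 0], "twist": [0, 0, 0]}
    - {"delta_pos": [0, 0.1, 0], "twist": [0, 0, 0]}

```text
t: 55.28
tool_pos: [473.5, -84.0, 175.1]
eef_rot: [0.001, 1.0, 0.024, 0.0]
wrist_force: [0.1, 0.2, 0.5]
grip_width: 0.3
gripper_force: 0.0
```

Run:
```python
from ut import *
for n in('top','scene'):
    ut('wood_spoon',[495,-440],n);ut('wood_spatula',[495,-415],n);ut('steel_spoon',[490,-292],n)
im,d,P=shot('top'); x,y,z=P[...,0],P[...,1],P[...,2]
m=(abs(x-493)<40)&(abs(y-426)<40)&(z>82)&(z<95); Q=P[m]; print('bar',cv2.minAreaRect(Q[:,:2].astype(np.float32)))
cv2.imwrite('pics/t8c.png',cv2.resize(im[130:370,60:560],(800,384),interpolation=cv2.INTER_CUBIC)[:,:,::-1])
im,d,P=shot('scene')
cv2.imwrite('pics/s8c.png',cv2.resize(im[160:340,100:460],(800,400),interpolation=cv2.INTER_CUBIC)[:,:,::-1])
```

```text
wood_spoon top 0.93 c [ 497.8 -451.3] az 1.7 len 152
wood_spatula top 0.88 c [ 492.7 -414.2] az -177.3 len 150
steel_spoon top 0.67 c [ 492.7 -289.8] az 1.0 len 156
wood_spoon scene 0.78 c [ 500.8 -454.7] az 2.9 len 194
wood_spatula scene 0.49 c [ 492.  -415.3] az -175.3 len 146
steel_spoon scene 0.61 c [ 506.1 -289.5] az 0.3 len 171
bar ((492.3618469238281, 426.728515625), (15.099810600280762, 48.10704803466797), 88.94019317626953)
```

View pics/t8c.png

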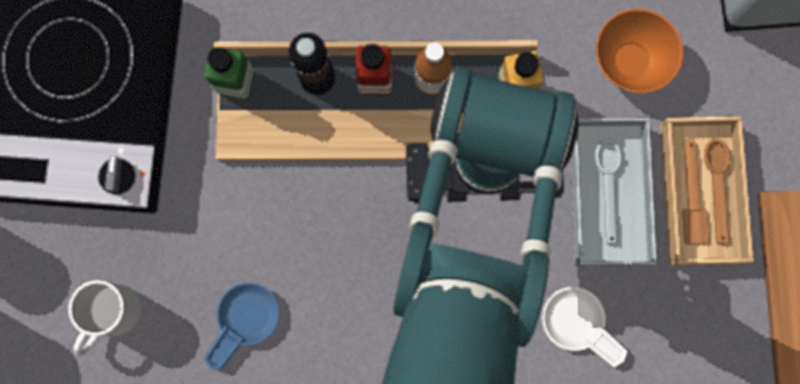

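View pics/s8c.png

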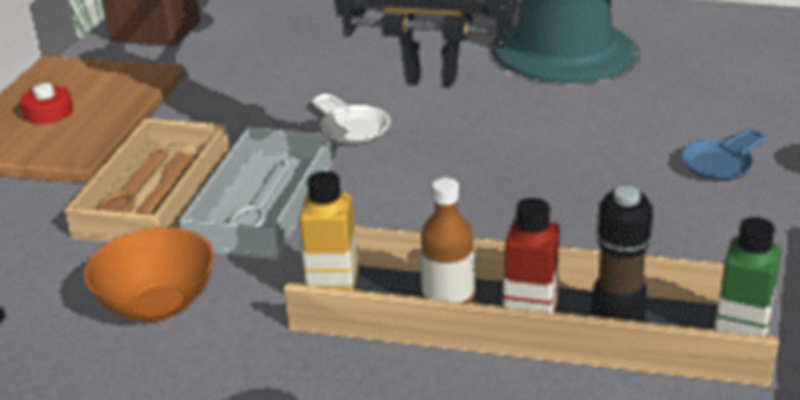

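The pictures show the knob at its white mark and all five items upright in the row. The steel spoon is in the steel tray and the two wooden utensils are flat in the beech tray. The robot is clear of everything.

```bash
python3 -c "
from station import robot
print(robot.hand_in())"
```

```text
the job is handed in; nothing more can be done
None
```

I handed the job in at about 56 s of the 210 s allowed; the hand-in returned no verdict. The hob knob is back at its stop, the three square bottles stand on the strip with the grinder and round bottle, and the one steel and two wooden utensils lie flat in their own trays.

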